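# Two scan passes on the lift sub stubs

## Task

Scan every green lift sub stub on the shelf in two passes. First stand them all upright in the scanner's sliding tray with their white faces flat against the tray's dark stop bar and push the tray fully home; then draw the tray out, turn each stub a quarter so that its brass face is flat against the bar instead, and push the tray fully home again, leaving the stubs in it. There may be two or three stubs; leave the other things on the shelf where they are.

Things in the scene. Friction and masses are not known exactly. Their poses are not given: they have to be found in the camera images.
- stub1: (Sizes in mm.) Green painted steel lift sub stub, about 0.45 kg, standing: a square foot 48 x 48 x 24 high with a round neck on top, 30 in diameter, from 24 up to 64. Origin: centre of the underside; z up. The foot's +x side is the white face, its +y side (a quarter turn anticlockwise from above) is the brass face; the other two sides are green. May be absent.
- stub1_white (a point): Centre of the white face of stub1 (24 out along its +x, 12 above the underside); a white band also shows on top of the foot along that edge.
- stub1_brass (a point): Centre of the brass face of stub1 (24 out along its +y, 12 above the underside); a brass band also shows on top of the foot along that edge.
- stub2: (Sizes in mm.) Green painted steel lift sub stub, about 0.45 kg, standing: a square foot 48 x 48 x 24 high with a round neck on top, 30 in diameter, from 24 up to 64. Origin: centre of the underside; z up. The foot's +x side is the white face, its +y side (a quarter turn anticlockwise from above) is the brass face; the other two sides are green. May be absent.
- stub2_white (a point): Centre of the white face of stub2 (24 out along its +x, 12 above the underside); a white band also shows on top of the foot along that edge.
- stub2_brass (a point): Centre of the brass face of stub2 (24 out along its +y, 12 above the underside); a brass band also shows on top of the foot along that edge.
- stub3: (Sizes in mm.) Green painted steel lift sub stub, about 0.45 kg, standing: a square foot 48 x 48 x 24 high with a round neck on top, 30 in diameter, from 24 up to 64. Origin: centre of the underside; z up. The foot's +x side is the white face, its +y side (a quarter turn anticlockwise from above) is the brass face; the other two sides are green. May be absent.
- stub3_white (a point): Centre of the white face of stub3 (24 out along its +x, 12 above the underside); a white band also shows on top of the foot along that edge.
- stub3_brass (a point): Centre of the brass face of stub3 (24 out along its +y, 12 above the underside); a brass band also shows on top of the foot along that edge.
- tray (a joint): Sliding tray drawer of the scanner, m pulled out (towards the robot, along -x of bar): 0 = home against its stop, 0.125 = fully out, clear of the hood; stays where left (about 6 N friction). Inside 280 wide (y), 90 deep (x) from front wall to stop bar; floor 18 above the table; walls and bar 18 above the floor.
- bar (a point): Middle of the working face of the dark steel stop bar across the far end of the tray, at tray floor level; moves with the tray. x: away from the robot, normal to the bar face (stubs stand on its -x side); y along the bar, 140 either way; z up.
- tab (a point): Pull tab of the tray: black upright plate 10 thick (x), 40 wide (y), 26 to 78 above the table, 40 clear in front of the tray's front wall on a stem below 34. Point on its middle, 10 below its top edge; axes as bar; moves with the tray. Pinch it from above across its thickness; with the tray home it is 87 in front of the hood.
- scanner: Profile scanner, fixed. Origin on the table 30 in front of the middle of the hood's front edge; x away from the robot, y along its 330 width. Base plate 10 high from x -150 to 120; hood x 30 to 120 with a clear flat roof 95 to 101 above the table; white housing 150 high behind that to x 195.
- gauge_block: Bystander: white ceramic gauge block, 30 x 60 x 22 (mm); origin at the centre of its underside.
- ring_gauge: Bystander: steel ring gauge lying flat, 56 outside, 34 bore, 18 high (mm); origin at the centre of its underside.
- torch: Bystander: red steel torch lying down, 150 long (its x axis, lamp end +x), up to 40 across (mm); origin at the centre of its underside.
- oil_bottle: Bystander: yellow oil bottle, 48 across, 120 high (mm); origin at the centre of its underside.
- grease_jar: Bystander: amber grease jar, 60 across, 60 high (mm); origin at the centre of its underside.
- wrench: Bystander: steel wrench lying flat, about 200 long along its x axis (mm); origin at the centre of its underside.
There are look-alikes about, which are no part of the job. Leave any blue or purple look-alike of the stub2 alone.

How it is judged:
On the way, in this order (a step that is already met when the one before it is completed fails the run):
1. first pass: every stub stands in the tray with its white face flat against the stop bar, and the tray is fully home (x of stub1_white in the frame of bar between -0.005 and 0.003 m and y of stub1_white in the frame of bar between -0.14 and 0.14 m and z of stub1_white in the frame of bar between 0.006 and 0.018 m and angle between the x axis of each of stub1, stub2, stub3 and the x axis of bar, either way round below 0.09 rad and angle between each of stub1, stub2, stub3's own z axis and vertical below 0.09 rad and x of stub2_white in the frame of bar between -0.005 and 0.003 m and y of stub2_white in the frame of bar between -0.14 and 0.14 m and z of stub2_white in the frame of bar between 0.006 and 0.018 m and x of stub3_white in the frame of bar between -0.005 and 0.003 m and y of stub3_white in the frame of bar between -0.14 and 0.14 m and z of stub3_white in the frame of bar between 0.006 and 0.018 m and value of joint tray below 0.004 m), for 0.3 s.
2. the tray is drawn out again (value of joint tray above 0.08 m), for 0.1 s.
3. every stub stands in the tray turned so that its brass face is flat against the stop bar (x of stub1_brass in the frame of bar between -0.005 and 0.003 m and y of stub1_brass in the frame of bar between -0.14 and 0.14 m and z of stub1_brass in the frame of bar between 0.006 and 0.018 m and angle between the y axis of each of stub1, stub2, stub3 and the x axis of bar, either way round below 0.09 rad and angle between each of stub1, stub2, stub3's own z axis and vertical below 0.09 rad and x of stub2_brass in the frame of bar between -0.005 and 0.003 m and y of stub2_brass in the frame of bar between -0.14 and 0.14 m and z of stub2_brass in the frame of bar between 0.006 and 0.018 m and x of stub3_brass in the frame of bar between -0.005 and 0.003 m and y of stub3_brass in the frame of bar between -0.14 and 0.14 m and z of stub3_brass in the frame of bar between 0.006 and 0.018 m), for 0.2 s.
At the end, for the whole second after the job is handed in: Second pass: every stub stands upright (within 5 degrees) and at rest on the tray floor, its brass face within 5 mm of the stop bar and within 5 degrees of parallel to it, and the tray is home to within 4 mm (all of step 3 and value of joint tray below 0.004 m and linear speed of each of stub1, stub2, stub3 below 0.02 m/s); the robot touches nothing.
It fails at once if a bystander (gauge block, ring gauge, torch, bottle, jar or wrench) is moved more than 6 cm (distance of any of gauge_block, ring_gauge, torch, oil_bottle, grease_jar, wrench from where it was at the start of the episode above 0.06 m).
Of stub1, stub2, stub3 only 2 to 3 are there at a start; the rules pass over those that are not, and their reading is None.
At some moment in a run one of stub1, stub2, stub3 may be knocked a few centimetres aside while the robot is not near it.
It also fails if it takes over 210 s, if anything falls off the work surface, if the arm or the gripper's body presses on something with over 40 N, if the wrist force passes 120 N, or if a joint passes its speed limit or range.

## Robot

A 7-joint arm with a two-finger parallel gripper is mounted at the origin on the work surface. World frame = base frame: x ahead of the robot, y to its left, z up, the work surface at z = 0. Lengths are in m, angles in rad, forces in N, time in s.
With the tool pointing down it reaches from about 0.4 to 0.9 m from the base axis. Payload 5.5 kg.
Tool frame: the origin (TCP) lies at the very end of the fingers, on their centre line; the grasp point (between the pads) lies 19 mm behind it (arm.hold_point_z is the distance from the TCP to the grasp point, in m); z points along the fingers, y is the direction in which the jaws open and shut (so a half turn about z gives the same grasp; the last joint's range is limited). The gripper opens to 85 mm and grips with 20 to 120 N. Pads are 22 mm wide; open, the fingers measure 114 mm over their backs; the gripper's body (76 mm by 85 mm) begins 54 mm behind the grasp point. The pads swing forward as they close: fully open they stand 13 mm farther back than shut.
Start: joints at [1.512, 0.501, -0.427, 1.55, 0.221, 1.138, -0.21], TCP at [0.206, -0.617, 0.231] pointing down, gripper open.
Joint ranges: [-2.88, 2.88], [-0.31, 2.03], [-1.54, 1.56], [0.2, 2.42], [-1.41, 4.55], [0.19, 2.02], [-2.57, 2.57]. Speed limits (rad/s): [2.57, 2.57, 3.14, 3.14, 3.14, 3.14, 3.14].

## Interface

Orientations are given as a rotation vector (axis times angle).
In Python, from workcell import arm gives the robot as it stands.
- The arm moves only by the tool carry_out, never from a script. Its argument "plan" is a list of rows, each an object of numbers: "jaw": the opening in per cent of the stroke, from 0 (shut) to 100 (fully open); "tx", "ty", "tz": the shift along the tool's x, y, z in cm; "ax", "ay", "az": the turn, a rotation vector about the tool's x, y, z in rad. A call has 1 to 10 rows; each row is the pose to reach, as a shift and turn from the pose commanded when the call began, along the tool's axes at that moment; what a row does not reach only later rows make up. A row lasts 1/8 s, in which the tool goes at most 62.5 mm and 10.7 degrees, less where a joint would pass 70% of its speed; a pose out of reach is approached as far as the arm can. A call with a gripper value outside its range is refused whole. The fingers move at their own pace and stop on an object; "newtons" is the grip in N (left out, the last holds). Time passes only in rows, so rows that repeat a pose let the fingers close. It gives the time, the measured TCP pose, the force and the opening at its end, in the units of the state.
- arm.get_state(): the state, without advancing time (a new reading comes with each control period).
- arm.camera(name): name is "side" or "top"; returns the picture (400x640x3 uint8, red, green, blue); there is no depth.
- arm.camera_model(name): a dict with "fx", "fy", "cx", "cy" (pixels), "T" (4x4, takes a point from camera to world coordinates). Camera axes: x right, y down, z forward; pixel columns grow to the right and rows downward; lengths in m; the calibration is good to about 2 mm. A picture is of the moment at which its call begins. camera_model takes no time and is no camera call.
- arm.finish_job(): hands the job in, once; it reports no verdict.
The state is a dict: "time": time; "q": joint angles; "qvel": joint speeds; "joint_torque": joint torques, N m; "eef_pos": TCP position; "ee_rot": TCP orientation; "contact_force": force on the tool from outside, world axes, zero at the start; "ft_torque": the same for the moment, N m; "grip_width": opening from 0.0 (shut) to 1.0 (fully open).
Only numpy, scipy, OpenCV 4.12 (cv2) and the standard library are available. Lean on these libraries where they do the work, as an engineer would, in place of code of your own. Each camera call takes 0.05 s, during which the arm holds its last target.

## Working session

There is one attempt and no reset: what is moved stays moved. The work goes in short steps, Python scripts to look and compute and a tool call to move; the robot and the scene stay as the last step left them, time stands still between calls to the robot, and variables do not carry over. Pictures are saved under pics/ and viewed, and the job is handed in when it is done.

Besides the shell and the picture viewer there is one more tool, called by a JSON object that holds its "method" and its "body", one argument or row to a line. carry_out: Moves the arm, as the interface text tells. Its arguments: {"type":"object","properties":{"plan":{"type":"array"},"newtons":{"type":"number"}},"required":["plan"]}

```bash
mkdir -p pics; ls
python3 - <<'E'
from workcell import arm
import cv2, numpy as np
s=arm.get_state(); print(s)
for n in("side","top"):
    im=arm.camera(n); cv2.imwrite(f"pics/{n}0.png",im[:,:,::-1]); m=arm.camera_model(n); print(n,{k:(np.round(v,4).tolist() if k=="T" else v) for k,v in m.items()})
E
```

```text
pics
{'time': 0.0, 'q': array([ 1.51221968,  0.50187798, -0.42674814,  1.55147336,  0.2208159 ,
        1.13831769, -0.21026615]), 'qvel': array([ 0.00034802, -0.00109029, -0.00035103, -0.00037866, -0.00031046,
       -0.00223281, -0.00124081]), 'joint_torque': array([ 9.06472815e-04, -5.69517982e+01, -5.81543058e+00, -2.80931389e+01,
        1.06710359e-02,  1.22021878e-02, -6.21542813e-05]), 'eef_pos': array([ 0.20526538, -0.61598392,  0.23022696]), 'ee_rot': array([-3.09903230e+00, -5.03044244e-01,  4.55713614e-04]), 'contact_force': array([0.78370983, 0.72177418, 0.01910888]), 'ft_torque': array([-0.00420233,  0.03852217,  0.00787022]), 'grip_width': 1.002061797669436}
side {'fx': 400.55309767084526, 'fy': 400.55309767084526, 'cx': 325.56015183258984, 'cy': 205.81796028194697, 'T': [[-0.969, -0.1114, 0.2206, 0.2534], [-0.2462, 0.5125, -0.8227, 1.1443], [-0.0214, -0.8515, -0.524, 0.7715], [0.0, 0.0, 0.0, 1.0]]}
top {'fx': 393.85753217881256, 'fy': 393.85753217881256, 'cx': 323.9733984612587, 'cy': 199.28846821963398, 'T': [[0.0135, -0.9938, 0.1106, 0.4018], [-0.9999, -0.0142, -0.0056, 0.0294], [0.0072, -0.1105, -0.9938, 1.3556], [0.0, 0.0, 0.0, 1.0]]}
```

View pics/top0.png

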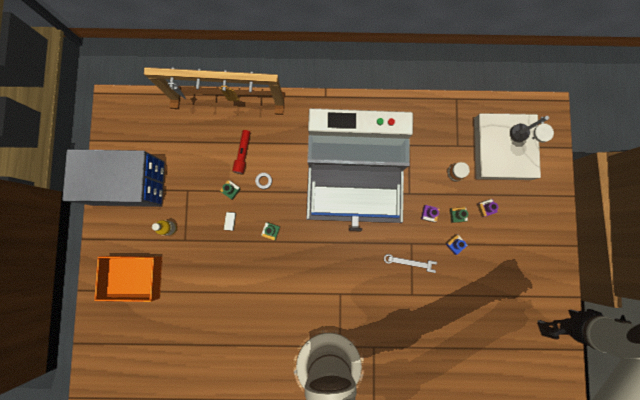

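View pics/side0.png

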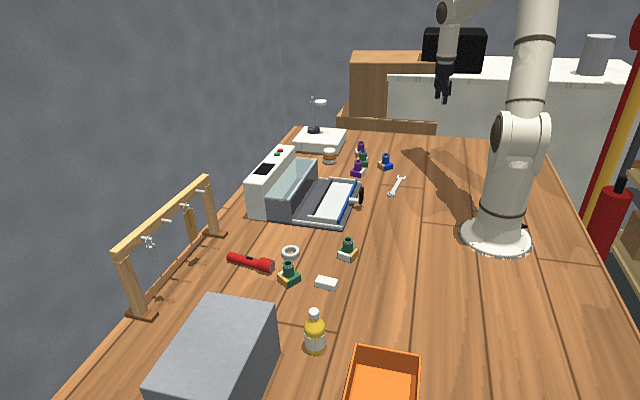

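The top view shows three green candidates at about (231,188), (271,231) and (459,214). The look-alikes are purple at (430,212) and (489,208) and blue at (457,244). The tray looks pulled out, with its tab at (355,222). I'll check these in close crops.

```bash
cat > h.py <<'E'
import numpy as np, cv2
from workcell import arm
from scipy.spatial.transform import Rotation as R
def proj(n,P):
    m=arm.camera_model(n);T=np.linalg.inv(m["T"]);c=T[:3,:3]@np.asarray(P,float)+T[:3,3]
    return np.array([m["fx"]*c[0]/c[2]+m["cx"],m["fy"]*c[1]/c[2]+m["cy"]])
def unp(n,u,v,z):
    m=arm.camera_model(n);T=np.array(m["T"]);d=T[:3,:3]@np.array([(u-m["cx"])/m["fx"],(v-m["cy"])/m["fy"],1.]);o=T[:3,3]
    return o+d*(z-o[2])/d[2]
def crop(im,u,v,w,h,k,f):
    u0=int(u-w/2);v0=int(v-h/2);c=im[v0:v0+h,u0:u0+w]
    cv2.imwrite(f,cv2.resize(c,None,fx=k,fy=k,interpolation=cv2.INTER_CUBIC)[:,:,::-1]);print(f,"origin",u0,v0,"x",k)
E
python3 - <<'E'
from h import *
im=cv2.imread("pics/top0.png")[:,:,::-1]
a=[im[v-25:v+25,u-25:u+25] for u,v in((231,188),(271,231),(459,214),(430,212))]
t=np.hstack([cv2.resize(x,(200,200),interpolation=cv2.INTER_CUBIC) for x in a])
cv2.imwrite("pics/c1.png",t[:,:,::-1])
crop(im,355,170,120,130,4,"pics/c2.png")
for p in((231,188),(271,231),(459,214)): print(unp("top",*p,.05))
E
```

```text
pics/c2.png origin 295 105 x 4
[0.58056458 0.33307799 0.05      ]
[0.43919809 0.19554015 0.05      ]
[ 0.50420714 -0.42821809  0.05      ]
```

View pics/c1.png

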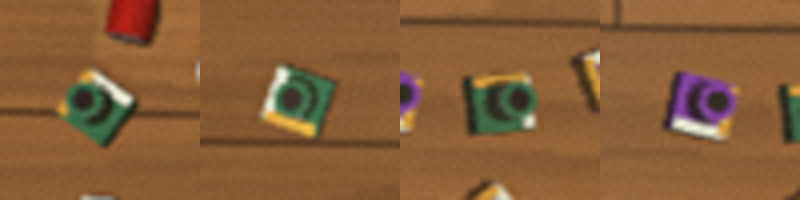

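View pics/c2.png

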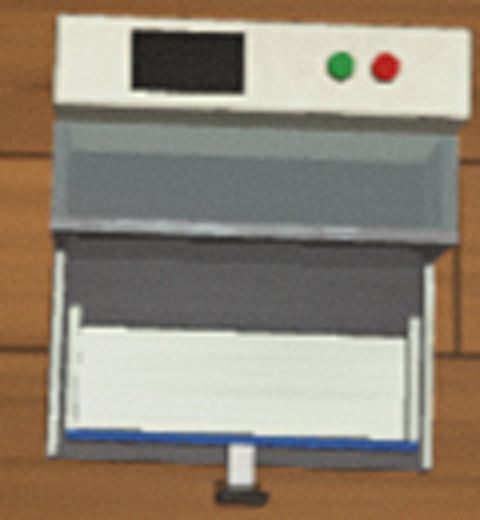

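Three green stubs are confirmed: A (231,188), B (271,231) and C (459,214). The others in the crop are purple or blue. The tray appears to be fully out. Next I'll fit poses.

```bash
cat > fit.py <<'E'
from h import *
from scipy.optimize import minimize
def pp(n,P): return np.array([proj(n,p) for p in P])
def polys(n,x,y,a,z0,band=.008):
    c,s=np.cos(a),np.sin(a)
    W=lambda L:[(x+c*p-s*q,y+s*p+c*q,z0+r) for p,q,r in L]
    h=.024;t=.024;out=[]
    cam=np.array(arm.camera_model(n)["T"])[:3,3]
    for k,(nx,ny) in enumerate(((1,0),(0,1),(-1,0),(0,-1))):
        N=np.array((c*nx-s*ny,s*nx+c*ny)); 
        if N@(cam[:2]-np.array([x,y])-N*h)<=0: continue
        tx,ty=-ny,nx
        L=[(nx*h+tx*e*h,ny*h+ty*e*h,r) for e,r in((-1,0),(1,0),(1,t),(-1,t))]
        out.append((1+k if k<2 else 3,W(L)))          #1 white side,2 brass side,3 green side
    out.append((4,W([(-h,-h,t),(h,-h,t),(h,h,t),(-h,h,t)])))
    out.append((5,W([(h-band,-h,t),(h,-h,t),(h,h,t),(h-band,h,t)])))
    out.append((6,W([(-h,h-band,t),(h-band,h-band,t),(h-band,h,t),(-h,h,t)])))
    th=np.linspace(0,2*np.pi,24,endpoint=False)
    bot=[(x+.015*np.cos(q),y+.015*np.sin(q),z0+.024) for q in th];top=[(p,q,z0+.064) for p,q,_ in bot]
    out=[(l,pp(n,P)) for l,P in out]
    hull=cv2.convexHull(np.vstack([pp(n,bot),pp(n,top)]).astype(np.float32))[:,0]
    out.append((7,hull));out.append((8,pp(n,top)));return out
def label(n,pose,z0,win,k=4):
    u0,v0,w=win;L=np.zeros((w*k,w*k),np.uint8)
    for l,P in polys(n,*pose,z0):
        q=((P-[u0,v0]+.5)*k*16-8).round().astype(np.int32)
        cv2.fillPoly(L,[q],int(l),shift=4)
    return L
def fit(ims,x,y,z0=0.,a0=None,w=36,k=4,yaws=None):
    D={}
    for n,im in ims.items():
        u,v=proj(n,(x,y,z0+.03));u0,v0=int(u-w/2),int(v-w/2)
        c=cv2.resize(np.ascontiguousarray(im[v0:v0+w,u0:u0+w]).astype(np.float32),(w*k,w*k),interpolation=cv2.INTER_LINEAR)
        D[n]=(c,(u0,v0,w))
    def cost(p):
        e=0
        for n,(c,win) in D.items():
            L=label(n,p,z0,win,k).ravel();f=c.reshape(-1,3)
            cnt=np.bincount(L,minlength=9)
            for ch in range(3):
                s=np.bincount(L,f[:,ch],9);e+=(f[:,ch]**2).sum()-(s**2/np.maximum(cnt,1)).sum()
            # colour sense: white bright/blue, brass R>>B
            mu=lambda l:f[L==l].mean(0) if cnt[l]>20 else None
            m5,m6=mu(5),mu(6)
            if m5 is not None and m6 is not None:
                pen=(m6[0]-m6[2])-(m5[0]-m5[2]);e+=0 if pen>25 else (25-pen)*1e5
        return e/1e6
    best=None
    for a in (yaws if yaws is not None else np.arange(-np.pi,np.pi,np.pi/6)):
        r=minimize(lambda d:cost((x+d[0]/100,y+d[1]/100,a+d[2]/5)),[0,0,0],method="Nelder-Mead",
          options=dict(initial_simplex=[[0,0,0],[1,0,0],[0,1,0],[0,0,1.]],maxfev=90))
        if best is None or r.fun<best[0]: best=(r.fun,x+r.x[0]/100,y+r.x[1]/100,a+r.x[2]/5)
    return best
E
cat > f0.py <<'E'
from fit import *
import sys
ims={n:cv2.imread(f"pics/{n}0.png")[:,:,::-1] for n in("top","side")}
for nm,(u,v) in dict(A=(231,188),B=(271,231),C=(459,214)).items():
    p=unp("top",u,v,.04)
    for k in(("top",),("side",),("top","side")):
        r=fit({n:ims[n] for n in k},p[0],p[1]); print(nm,k,np.round(r,4),"deg",round(np.degrees(r[3]),1))
E
time python3 f0.py
```

```text
Traceback (most recent call last):
  File "f0.py", line 7, in <module>
    r=fit({n:ims[n] for n in k},p[0],p[1]); print(nm,k,np.round(r,4),"deg",round(np.degrees(r[3]),1))
  File "fit.py", line 50, in fit
    r=minimize(lambda d:cost((x+d[0]/100,y+d[1]/100,a+d[2]/5)),[0,0,0],method="Nelder-Mead",
  File "fit.py", line 50, in <lambda>
    r=minimize(lambda d:cost((x+d[0]/100,y+d[1]/100,a+d[2]/5)),[0,0,0],method="Nelder-Mead",
                        ~~~~^^^^^^^^^^^^^^^^^^^^^^^^^^^^^^^^^^
  File "fit.py", line 38, in cost
    L=label(n,p,z0,win,k).ravel();f=c.reshape(-1,3)
      ~~~~~^^^^^^^^^^^^^^
  File "fit.py", line 25, in label
    for l,P in polys(n,*pose,z0):
               ~~~~~^^^^^^^^^^^^
  File "fit.py", line 20, in polys
    out=[(l,pp(n,P)) for l,P in out]
            ~~^^^^^
  File "fit.py", line 3, in pp
    def pp(n,P): return np.array([proj(n,p) for p in P])
                                  ~~~~^^^^^
  File "h.py", line 5, in proj
    m=arm.camera_model(n);T=np.linalg.inv(m["T"]);c=T[:3,:3]@np.asarray(P,float)+T[:3,3]
ValueError: time passes only in moves, steps and waits

real	0m10.711s
user	0m3.377s
sys	0m1.882s
```

Run:
```python
from h import *
# scanner: image features from crop c2 -> (u,v)=(295+x/4,105+y/4)
f=lambda x,y:(295+x/4-.4,105+y/4-.4)
for nm,(x,y,z) in dict(frontL=(67,432,.036),frontR=(418,443,.036),floorBL=(80,326,.036),floorBR=(407,338,.036),hoodL=(55,235,.101),hoodR=(458,243,.101),houseL=(57,15,.15),houseR=(470,30,.15),baseL=(50,455,.01),baseR=(430,468,.01),tab=(241,490,.078)).items():
    print(nm,np.round(unp("top",*f(x,y),z),4))
```

```text
frontL [0.503  0.0637 0.036 ]
frontR [ 0.4979 -0.2312  0.036 ]
floorBL [0.5931 0.0543 0.036 ]
floorBR [ 0.5868 -0.2226  0.036 ]
hoodL [0.6577 0.0745 0.101 ]
hoodR [ 0.656  -0.2521  0.101 ]
houseL [0.8244 0.0743 0.15  ]
houseR [ 0.8174 -0.2524  0.15  ]
baseL [0.4851 0.0786 0.01  ]
baseR [ 0.4785 -0.2465  0.01  ]
tab [ 0.4547 -0.0791  0.078 ]
```

```bash
python3 - <<'E'
import pickle
from workcell import arm
pickle.dump({n:arm.camera_model(n) for n in("top","side")},open("cam.pkl","wb"))
E
sed -i 's/^from workcell import arm/import pickle\nCM=pickle.load(open("\.\/cam.pkl","rb"))/; s/arm.camera_model(n)/CM[n]/g' h.py
sed -i 's/arm.camera_model(n)/CM[n]/; s/^def pp.*/def pp(n,P):\n    m=CM[n];T=np.linalg.inv(m["T"]);c=np.asarray(P)@T[:3,:3].T+T[:3,3]\n    return np.c_[m["fx"]*c[:,0]\/c[:,2]+m["cx"],m["fy"]*c[:,1]\/c[:,2]+m["cy"]]/' fit.py
time python3 f0.py
```

```text
A ('top',) [11.5378  0.5804  0.3448 -0.6288] deg -36.0
A ('side',) [57.7081  0.5805  0.3455 -0.6343] deg -36.3
A ('top', 'side') [69.6315  0.5806  0.3452 -0.6155] deg -35.3
B ('top',) [10.562   0.441   0.202   1.2639] deg 72.4
B ('side',) [30.1383  0.4414  0.2028  1.2413] deg 71.1
B ('top', 'side') [41.3507  0.4415  0.2023  1.224 ] deg 70.1
C ('top',) [ 5.4796  0.5051 -0.4377 -1.4683] deg -84.1
C ('side',) [69.4446  0.5069 -0.4363 -3.0499] deg -174.7
C ('top', 'side') [79.8796  0.506  -0.4376  3.1968] deg 183.2
real	0m30.851s
user	0m31.213s
sys	0m0.155s
```

Fits agree between cameras:
- **A:** (0.5805, 0.345), yaw −36°.
- **B:** (0.441, 0.202), yaw 71°.
- **C:** (0.505, −0.437), yaw −84°. The side view of C is partly hidden, so this comes from the top view.

The bar face is near x 0.591, y −0.0845, with the scanner yawed about −1°. I'll start with C.

```bash
cat > mv.py <<'E'
# usage: mv.py x y z psi_deg  -> tool shift from the measured pose
import sys,numpy as np
from scipy.spatial.transform import Rotation as R
from workcell import arm
s=arm.get_state(); r=R.from_rotvec(s["ee_rot"]); M=r.as_matrix(); p=s["eef_pos"]
ps=np.degrees(np.arctan2(M[1,1],M[0,1]))
print("t %.2f p %s psi %.1f F %s grip %.3f q7 %.2f q5 %.2f"%(s["time"],np.round(p,4),ps,np.round(s["contact_force"],1),s["grip_width"],s["q"][6],s["q"][4]))
if len(sys.argv)>4:
    x,y,z,t=map(float,sys.argv[1:5]); t=np.radians(t)
    Y=np.array([np.cos(t),np.sin(t),0]);Z=np.array([0,0,-1.]);X=np.cross(Y,Z)
    G=np.c_[X,Y,Z]; d=M.T@(np.array([x,y,z])-p)*100; w=(r.inv()*R.from_matrix(G)).as_rotvec()
    print("tx %.2f ty %.2f tz %.2f  ax %.3f ay %.3f az %.3f  rows>=%d"%(*d,*w,int(np.ceil(max(np.linalg.norm(d)/6.25,np.linalg.norm(w)/.187)))))
E
python3 mv.py .505 -.437 .15 -38
```

```text
t 0.10 p [ 0.2054 -0.6161  0.2304] psi -71.6 F [ 0.3  0.4 -0.6] grip 0.997 q7 -0.21 q5 0.22
tx 34.09 ty -7.50 tz 8.05  ax -0.002 ay -0.001 az -0.586  rows>=6
```

{"method": "carry_out", "body": {
  "plan": [
    {"jaw": 60,"tx": 34.1,"ty": -7.5,"tz": 3,"az": -0.586},
    {"jaw": 60,"tx": 34.1,"ty": -7.5,"tz": 8,"az": -0.586},
    {"jaw": 60,"tx": 34.1,"ty": -7.5,"tz": 8,"az": -0.586},
    {"jaw": 60,"tx": 34.1,"ty": -7.5,"tz": 8,"az": -0.586},
    {"jaw": 60,"tx": 34.1,"ty": -7.5,"tz": 8,"az": -0.586},
    {"jaw": 60,"tx": 34.1,"ty": -7.5,"tz": 8,"az": -0.586},
    {"jaw": 60,"tx": 34.1,"ty": -7.5,"tz": 8,"az": -0.586},
    {"jaw": 60,"tx": 34.1,"ty": -7.5,"tz": 8,"az": -0.586},
    {"jaw": 60,"tx": 34.1,"ty": -7.5,"tz": 8,"az": -0.586}
  ],
  "newtons": 60
}}

```text
invalid input at $.plan[0]: expected keys jaw, tx, ty, tz, ax, ay, az
```

```bash
python3 mv.py .505 -.437 .031 -38
```

```text
t 0.10 p [ 0.2054 -0.6161  0.2304] psi -71.6 F [ 0.3  0.4 -0.6] grip 0.997 q7 -0.21 q5 0.22
tx 34.09 ty -7.47 tz 19.95  ax -0.002 ay -0.001 az -0.586  rows>=7
```

{"method": "carry_out", "body": {
  "plan": [
    {"jaw": 60,"tx": 34.1,"ty": -7.5,"tz": 3,"ax": 0,"ay": 0,"az": -0.586},
    {"jaw": 60,"tx": 34.1,"ty": -7.5,"tz": 8,"ax": 0,"ay": 0,"az": -0.586},
    {"jaw": 60,"tx": 34.1,"ty": -7.5,"tz": 8,"ax": 0,"ay": 0,"az": -0.586},
    {"jaw": 60,"tx": 34.1,"ty": -7.5,"tz": 8,"ax": 0,"ay": 0,"az": -0.586},
    {"jaw": 60,"tx": 34.1,"ty": -7.5,"tz": 8,"ax": 0,"ay": 0,"az": -0.586},
    {"jaw": 60,"tx": 34.1,"ty": -7.5,"tz": 8,"ax": 0,"ay": 0,"az": -0.586},
    {"jaw": 60,"tx": 34.1,"ty": -7.5,"tz": 8,"ax": 0,"ay": 0,"az": -0.586},
    {"jaw": 60,"tx": 34.1,"ty": -7.5,"tz": 8,"ax": 0,"ay": 0,"az": -0.586},
    {"jaw": 60,"tx": 34.1,"ty": -7.5,"tz": 8,"ax": 0,"ay": 0,"az": -0.586}
  ],
  "newtons": 60
}}

```text
time: 1.23
eef_pos: [0.5037, -0.4395, 0.1513]
ee_rot: [2.825, 1.373, -0.002]
contact_force: [0.1, -0.8, -0.1]
grip_width: 0.6
```

```bash
python3 mv.py .505 -.437 .031 -38
```

```text
t 1.23 p [ 0.5037 -0.4395  0.1513] psi -38.2 F [ 0.1 -0.8 -0.1] grip 0.600 q7 -0.27 q5 0.39
tx 0.29 ty -0.05 tz 12.03  ax -0.000 ay 0.001 az -0.003  rows>=2
```

{"method": "carry_out", "body": {
  "plan": [
    {"jaw": 60,"tx": 0.3,"ty": 0,"tz": 5,"ax": 0,"ay": 0,"az": 0},
    {"jaw": 60,"tx": 0.3,"ty": 0,"tz": 9,"ax": 0,"ay": 0,"az": 0},
    {"jaw": 60,"tx": 0.3,"ty": 0,"tz": 12,"ax": 0,"ay": 0,"az": 0},
    {"jaw": 60,"tx": 0.3,"ty": 0,"tz": 12,"ax": 0,"ay": 0,"az": 0},
    {"jaw": 60,"tx": 0.3,"ty": 0,"tz": 12,"ax": 0,"ay": 0,"az": 0},
    {"jaw": 20,"tx": 0.3,"ty": 0,"tz": 12,"ax": 0,"ay": 0,"az": 0},
    {"jaw": 20,"tx": 0.3,"ty": 0,"tz": 12,"ax": 0,"ay": 0,"az": 0},
    {"jaw": 20,"tx": 0.3,"ty": 0,"tz": 12,"ax": 0,"ay": 0,"az": 0},
    {"jaw": 20,"tx": 0.3,"ty": 0,"tz": 12,"ax": 0,"ay": 0,"az": 0}
  ]
}}

```text
time: 2.35
eef_pos: [0.5079, -0.4362, 0.0336]
ee_rot: [2.821, 1.376, 0.001]
contact_force: [-1.6, 1.4, 6.7]
grip_width: 0.333
```

```bash
python3 - <<'E'
from h import *
from workcell import arm
im=arm.camera("top"); crop(im,459,214,90,80,6,"pics/t1.png")
E
python3 mv.py
```

```text
pics/t1.png origin 414 174 x 6
t 2.40 p [ 0.508  -0.4363  0.0336] psi -38.0 F [-1.7  1.4  6.8] grip 0.332 q7 -0.34 q5 0.47
```

View pics/t1.png

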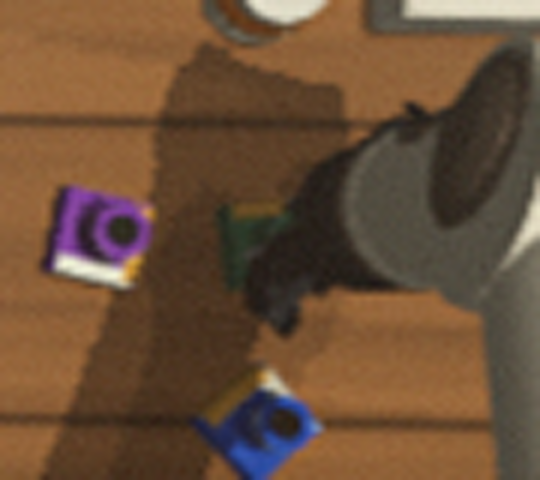

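C is gripped: the opening of 0.33 is about 28 mm, against a 30 mm neck. I'll lift it, then carry it to the tray's right slot.

{"method": "carry_out", "body": {
  "plan": [
    {"jaw": 20,"tx": 0,"ty": 0,"tz": -3,"ax": 0,"ay": 0,"az": 0},
    {"jaw": 20,"tx": 0,"ty": 0,"tz": -8,"ax": 0,"ay": 0,"az": 0},
    {"jaw": 20,"tx": 0,"ty": 0,"tz": -14,"ax": 0,"ay": 0,"az": 0},
    {"jaw": 20,"tx": 0,"ty": 0,"tz": -14,"ax": 0,"ay": 0,"az": 0}
  ],
  "newtons": 80
}}

```text
time: 2.9
eef_pos: [0.5108, -0.4372, 0.1779]
ee_rot: [2.814, 1.373, 0.007]
contact_force: [0.1, -0.2, -5.3]
grip_width: 0.333
```

```bash
python3 mv.py .5575 -.1745 .15 45
```

```text
t 2.90 p [ 0.5108 -0.4372  0.1779] psi -38.0 F [ 0.1 -0.2 -5.3] grip 0.333 q7 -0.27 q5 0.37
tx 23.59 ty -12.52 tz 2.64  ax 0.009 ay 0.008 az -1.448  rows>=8
```

{"method": "carry_out", "body": {
  "plan": [
    {"jaw": 20,"tx": 5,"ty": -3,"tz": 0,"ax": 0,"ay": 0,"az": -0.18},
    {"jaw": 20,"tx": 9,"ty": -5,"tz": 0,"ax": 0,"ay": 0,"az": -0.36},
    {"jaw": 20,"tx": 13,"ty": -7,"tz": 0,"ax": 0,"ay": 0,"az": -0.54},
    {"jaw": 20,"tx": 17,"ty": -9,"tz": 0,"ax": 0,"ay": 0,"az": -0.72},
    {"jaw": 20,"tx": 21,"ty": -11,"tz": 0,"ax": 0,"ay": 0,"az": -0.9},
    {"jaw": 20,"tx": 23.6,"ty": -12.5,"tz": 0,"ax": 0,"ay": 0,"az": -1.08},
    {"jaw": 20,"tx": 23.6,"ty": -12.5,"tz": 0,"ax": 0,"ay": 0,"az": -1.26},
    {"jaw": 20,"tx": 23.6,"ty": -12.5,"tz": 0,"ax": 0,"ay": 0,"az": -1.45},
    {"jaw": 20,"tx": 23.6,"ty": -12.5,"tz": 0,"ax": 0,"ay": 0,"az": -1.45},
    {"jaw": 20,"tx": 23.6,"ty": -12.5,"tz": 0,"ax": 0,"ay": 0,"az": -1.45}
  ]
}}

```text
time: 4.15
eef_pos: [0.5532, -0.1724, 0.1705]
ee_rot: [-1.205, -2.9, 0.0]
contact_force: [0.3, -0.9, -5.5]
grip_width: 0.324
```

```bash
python3 mv.py .5575 -.1745 .055 45
python3 - <<'E'
from h import *
from workcell import arm
for n,P in(("top",(.55,-.13,.1)),("side",(.55,-.13,.1))):
    im=arm.camera(n); crop(im,*proj(n,P),130,100,6,f"pics/{n}2.png")
E
```

```text
t 4.15 p [ 0.5532 -0.1724  0.1705] psi 44.9 F [ 0.3 -0.9 -5.5] grip 0.324 q7 0.58 q5 0.56
tx -0.46 ty 0.16 tz 11.55  ax -0.001 ay -0.001 az -0.002  rows>=2
pics/top2.png origin 306 147 x 6
pics/side2.png origin 271 124 x 6
```

View pics/side2.png

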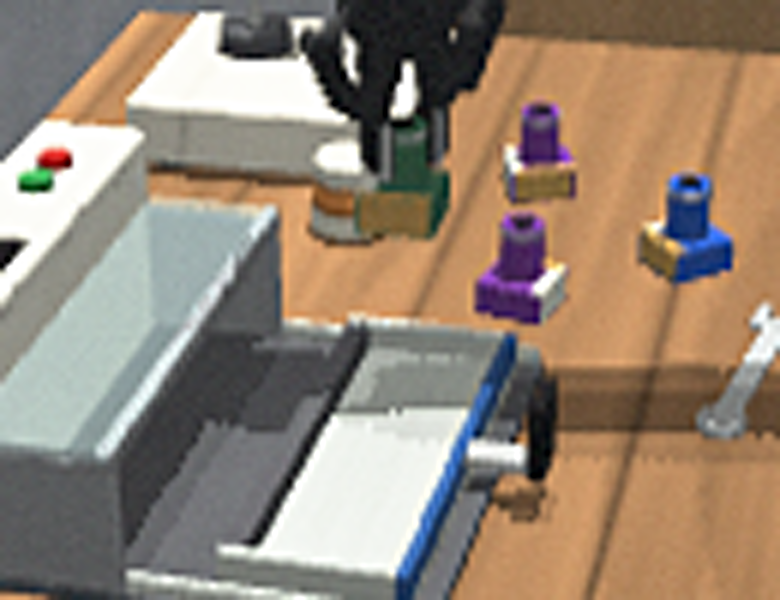

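View pics/top2.png

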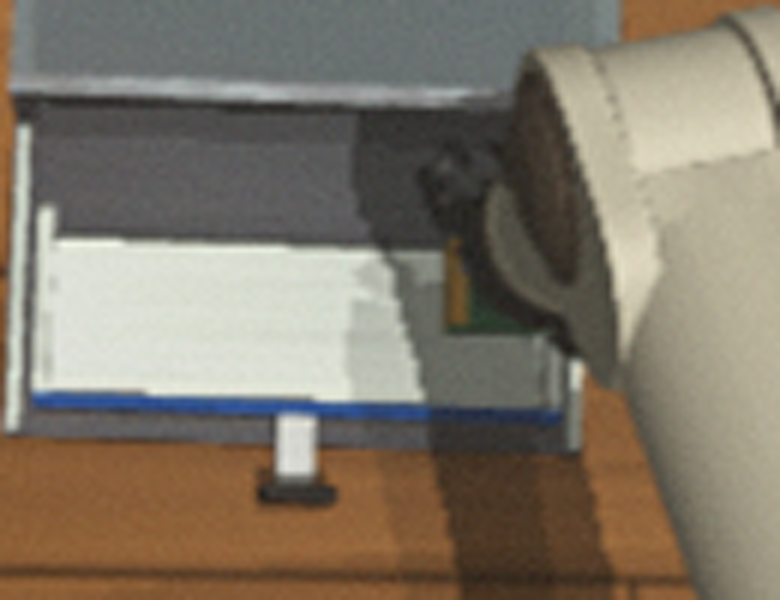

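Brass faces +y, so white faces the bar. Lowering now.

{"method": "carry_out", "body": {
  "plan": [
    {"jaw": 20,"tx": -0.2,"ty": 0,"tz": 4,"ax": 0,"ay": 0,"az": 0},
    {"jaw": 20,"tx": -0.2,"ty": 0,"tz": 8,"ax": 0,"ay": 0,"az": 0},
    {"jaw": 20,"tx": -0.2,"ty": 0,"tz": 10.5,"ax": 0,"ay": 0,"az": 0},
    {"jaw": 20,"tx": -0.2,"ty": 0,"tz": 11.2,"ax": 0,"ay": 0,"az": 0},
    {"jaw": 20,"tx": -0.2,"ty": 0,"tz": 11.5,"ax": 0,"ay": 0,"az": 0},
    {"jaw": 20,"tx": -0.2,"ty": 0,"tz": 11.5,"ax": 0,"ay": 0,"az": 0},
    {"jaw": 20,"tx": -0.2,"ty": 0,"tz": 11.5,"ax": 0,"ay": 0,"az": 0}
  ]
}}

```text
time: 5.12
eef_pos: [0.5562, -0.174, 0.0574]
ee_rot: [1.2, 2.901, 0.0]
contact_force: [-1.2, -0.3, -5.5]
grip_width: 0.328
```

```bash
python3 mv.py .57 -.1745 .0525 45
```

```text
t 5.12 p [ 0.5562 -0.174   0.0574] psi 45.1 F [-1.2 -0.3 -5.5] grip 0.328 q7 0.48 q5 0.71
tx -1.01 ty 0.94 tz 0.49  ax 0.001 ay 0.002 az 0.001  rows>=1
```

{"method": "carry_out", "body": {
  "plan": [
    {"jaw": 20,"tx": 0,"ty": 0,"tz": 0.4,"ax": 0,"ay": 0,"az": 0},
    {"jaw": 20,"tx": 0,"ty": 0,"tz": 0.5,"ax": 0,"ay": 0,"az": 0},
    {"jaw": 20,"tx": -0.2,"ty": 0.2,"tz": 0.5,"ax": 0,"ay": 0,"az": 0},
    {"jaw": 20,"tx": -0.4,"ty": 0.4,"tz": 0.5,"ax": 0,"ay": 0,"az": 0},
    {"jaw": 20,"tx": -0.6,"ty": 0.6,"tz": 0.5,"ax": 0,"ay": 0,"az": 0},
    {"jaw": 20,"tx": -0.6,"ty": 0.6,"tz": 0.5,"ax": 0,"ay": 0,"az": 0}
  ]
}}

```text
time: 5.88
eef_pos: [0.5636, -0.174, 0.0517]
ee_rot: [-1.2, -2.903, 0.001]
contact_force: [-3.7, -0.5, 3.5]
grip_width: 0.329
```

```bash
python3 mv.py .57 -.1745 .0525 45
```

```text
t 5.88 p [ 0.5636 -0.174   0.0517] psi 45.1 F [-3.7 -0.5  3.5] grip 0.329 q7 0.48 q5 0.72
tx -0.49 ty 0.42 tz -0.08  ax -0.001 ay 0.000 az 0.001  rows>=1
```

{"method": "carry_out", "body": {
  "plan": [
    {"jaw": 20,"tx": -0.1,"ty": 0.1,"tz": -0.1,"ax": 0,"ay": 0,"az": 0},
    {"jaw": 20,"tx": -0.2,"ty": 0.2,"tz": -0.1,"ax": 0,"ay": 0,"az": 0},
    {"jaw": 20,"tx": -0.3,"ty": 0.3,"tz": -0.1,"ax": 0,"ay": 0,"az": 0},
    {"jaw": 20,"tx": -0.35,"ty": 0.35,"tz": -0.1,"ax": 0,"ay": 0,"az": 0},
    {"jaw": 20,"tx": -0.35,"ty": 0.35,"tz": -0.1,"ax": 0,"ay": 0,"az": 0}
  ]
}}

```text
time: 6.5
eef_pos: [0.5688, -0.1736, 0.0522]
ee_rot: [-1.2, -2.903, -0.0]
contact_force: [0.2, -0.3, -4.9]
grip_width: 0.33
```

```bash
python3 mv.py .57 -.1745 .0525 45
```

```text
t 6.50 p [ 0.5688 -0.1736  0.0522] psi 45.1 F [ 0.2 -0.3 -4.9] grip 0.330 q7 0.48 q5 0.72
tx -0.15 ty 0.02 tz -0.03  ax 0.000 ay -0.000 az 0.002  rows>=1
```

{"method": "carry_out", "body": {
  "plan": [
    {"jaw": 20,"tx": -0.1,"ty": 0.1,"tz": 0,"ax": 0,"ay": 0,"az": 0},
    {"jaw": 20,"tx": -0.2,"ty": 0.2,"tz": 0,"ax": 0,"ay": 0,"az": 0},
    {"jaw": 20,"tx": -0.3,"ty": 0.3,"tz": 0,"ax": 0,"ay": 0,"az": 0},
    {"jaw": 20,"tx": -0.3,"ty": 0.3,"tz": 0,"ax": 0,"ay": 0,"az": 0}
  ]
}}

```text
time: 7.0
eef_pos: [0.5725, -0.1737, 0.0522]
ee_rot: [-1.2, -2.902, 0.001]
contact_force: [-2.7, 0.5, -3.7]
grip_width: 0.333
```

```bash
python3 mv.py .57 -.1745 .0525 45
```

```text
t 7.00 p [ 0.5725 -0.1737  0.0522] psi 45.1 F [-2.7  0.5 -3.7] grip 0.333 q7 0.48 q5 0.72
tx 0.12 ty -0.23 tz -0.03  ax -0.001 ay -0.001 az 0.001  rows>=1
```

{"method": "carry_out", "body": {
  "plan": [
    {"jaw": 20,"tx": -0.1,"ty": 0.1,"tz": 0,"ax": 0,"ay": 0,"az": 0},
    {"jaw": 20,"tx": -0.1,"ty": 0.1,"tz": 0.1,"ax": 0,"ay": 0,"az": 0},
    {"jaw": 20,"tx": -0.1,"ty": 0.1,"tz": 0.1,"ax": 0,"ay": 0,"az": 0}
  ]
}}

```text
time: 7.38
eef_pos: [0.5738, -0.1738, 0.0518]
ee_rot: [-1.2, -2.902, 0.002]
contact_force: [-4.7, -0.9, 2.2]
grip_width: 0.329
```

```bash
python3 mv.py .57 -.1745 .0525 45
```

```text
t 7.38 p [ 0.5738 -0.1738  0.0518] psi 45.1 F [-4.7 -0.9  2.2] grip 0.329 q7 0.48 q5 0.72
tx 0.21 ty -0.32 tz -0.07  ax -0.001 ay -0.001 az 0.001  rows>=1
```

Contact with the bar. I'll release, rise and look.

{"method": "carry_out", "body": {
  "plan": [
    {"jaw": 60,"tx": 0,"ty": 0,"tz": 0,"ax": 0,"ay": 0,"az": 0},
    {"jaw": 60,"tx": 0,"ty": 0,"tz": 0,"ax": 0,"ay": 0,"az": 0},
    {"jaw": 60,"tx": 0,"ty": 0,"tz": 0,"ax": 0,"ay": 0,"az": 0},
    {"jaw": 60,"tx": 0,"ty": 0,"tz": -3,"ax": 0,"ay": 0,"az": 0},
    {"jaw": 60,"tx": 0,"ty": 0,"tz": -8,"ax": 0,"ay": 0,"az": 0},
    {"jaw": 60,"tx": 0,"ty": 0,"tz": -14,"ax": 0,"ay": 0,"az": 0},
    {"jaw": 60,"tx": 0,"ty": 0,"tz": -14,"ax": 0,"ay": 0,"az": 0}
  ]
}}

```text
time: 8.25
eef_pos: [0.5784, -0.1736, 0.1968]
ee_rot: [1.196, 2.894, 0.002]
contact_force: [0.4, -0.1, 0.0]
grip_width: 0.603
```

```bash
python3 mv.py .441 .202 .15 70
python3 - <<'E'
from h import *
from workcell import arm
for n,P in(("top",(.55,-.13,.04)),("side",(.55,-.13,.04))):
    im=arm.camera(n); cv2.imwrite(f"pics/{n}3f.png",im[:,:,::-1]);crop(im,*proj(n,P),130,100,6,f"pics/{n}3.png")
E
```

```text
t 8.25 p [ 0.5784 -0.1736  0.1968] psi 45.1 F [ 0.4 -0.1  0. ] grip 0.603 q7 0.59 q5 0.55
tx 36.28 ty 16.89 tz 4.45  ax 0.003 ay 0.010 az -0.434  rows>=7
pics/top3.png origin 304 149 x 6
pics/side3.png origin 271 138 x 6
```

View pics/side3.png

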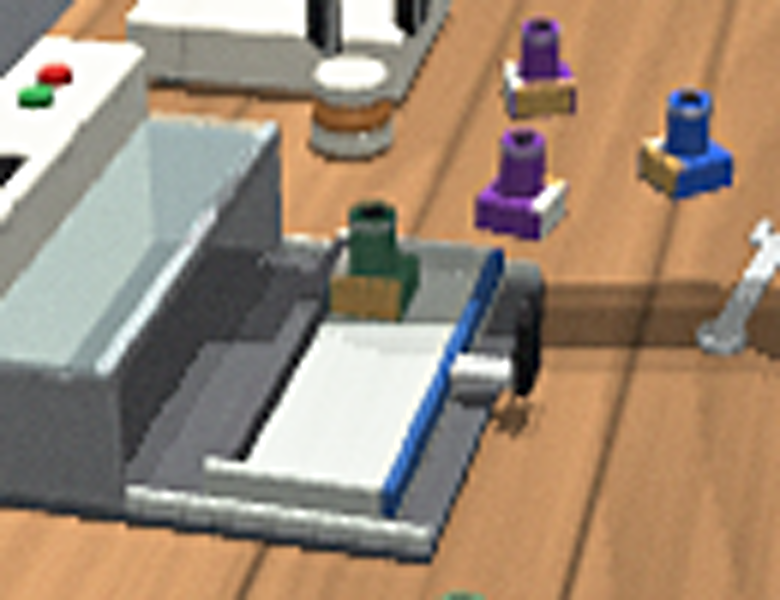

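View pics/top3f.png

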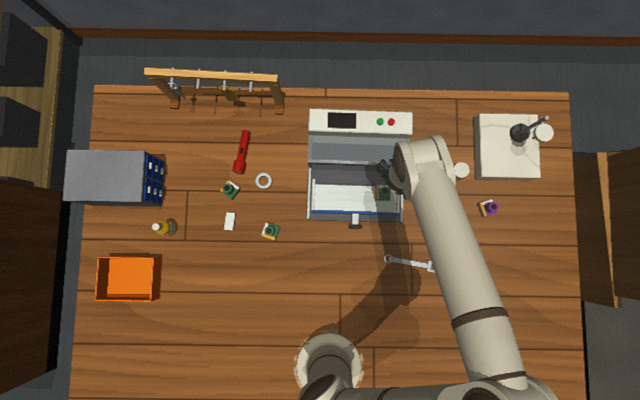

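C sits upright against the bar. Now B.

{"method": "carry_out", "body": {
  "plan": [
    {"jaw": 60,"tx": 6,"ty": 2.5,"tz": 0,"ax": 0,"ay": 0,"az": -0.1},
    {"jaw": 60,"tx": 12,"ty": 5,"tz": 0,"ax": 0,"ay": 0,"az": -0.2},
    {"jaw": 60,"tx": 36.3,"ty": 16.9,"tz": 4.4,"ax": 0,"ay": 0.01,"az": -0.434},
    {"jaw": 60,"tx": 36.3,"ty": 16.9,"tz": 4.4,"ax": 0,"ay": 0.01,"az": -0.434},
    {"jaw": 60,"tx": 36.3,"ty": 16.9,"tz": 4.4,"ax": 0,"ay": 0.01,"az": -0.434},
    {"jaw": 60,"tx": 36.3,"ty": 16.9,"tz": 4.4,"ax": 0,"ay": 0.01,"az": -0.434},
    {"jaw": 60,"tx": 36.3,"ty": 16.9,"tz": 4.4,"ax": 0,"ay": 0.01,"az": -0.434},
    {"jaw": 60,"tx": 36.3,"ty": 16.9,"tz": 4.4,"ax": 0,"ay": 0.01,"az": -0.434},
    {"jaw": 60,"tx": 36.3,"ty": 16.9,"tz": 4.4,"ax": 0,"ay": 0.01,"az": -0.434},
    {"jaw": 60,"tx": 36.3,"ty": 16.9,"tz": 4.4,"ax": 0,"ay": 0.01,"az": -0.434}
  ]
}}

```text
time: 9.6
eef_pos: [0.4372, 0.2006, 0.1469]
ee_rot: [-0.549, -3.083, -0.005]
contact_force: [0.0, -0.0, -0.6]
grip_width: 0.598
```

```bash
python3 mv.py .441 .202 .031 70
python3 - <<'E'
from fit import *
from workcell import arm
im=arm.camera("side"); cv2.imwrite("pics/side4.png",im[:,:,::-1])
r=fit({"side":im},.441,.202,yaws=[1.24]); print(np.round(r,4))
r=fit({"side":im},.5805,.345,yaws=[-.63]); print(np.round(r,4))
r=fit({"side":im},.567,-.1745,z0=.018,yaws=[-.02]); print(np.round(r,4))
E
```

```text
t 9.60 p [0.4372 0.2006 0.1469] psi 69.8 F [ 0.  -0.  -0.6] grip 0.598 q7 0.22 q5 0.57
tx -0.43 ty 0.25 tz 11.58  ax 0.001 ay -0.010 az -0.003  rows>=2
[30.891   0.4416  0.2018  1.295 ]
[47.946   0.5806  0.3458 -0.6076]
[ 2.394053e+02  5.764000e-01 -1.776000e-01 -8.700000e-03]
```

{"method": "carry_out", "body": {
  "plan": [
    {"jaw": 60,"tx": -0.4,"ty": 0.2,"tz": 5,"ax": 0,"ay": -0.01,"az": 0},
    {"jaw": 60,"tx": -0.4,"ty": 0.2,"tz": 9,"ax": 0,"ay": -0.01,"az": 0},
    {"jaw": 60,"tx": -0.4,"ty": 0.2,"tz": 11.6,"ax": 0,"ay": -0.01,"az": 0},
    {"jaw": 60,"tx": -0.4,"ty": 0.2,"tz": 11.6,"ax": 0,"ay": -0.01,"az": 0},
    {"jaw": 60,"tx": -0.4,"ty": 0.2,"tz": 11.6,"ax": 0,"ay": -0.01,"az": 0},
    {"jaw": 20,"tx": -0.4,"ty": 0.2,"tz": 11.6,"ax": 0,"ay": -0.01,"az": 0},
    {"jaw": 20,"tx": -0.4,"ty": 0.2,"tz": 11.6,"ax": 0,"ay": -0.01,"az": 0},
    {"jaw": 20,"tx": -0.4,"ty": 0.2,"tz": 11.6,"ax": 0,"ay": -0.01,"az": 0},
    {"jaw": 20,"tx": -0.4,"ty": 0.2,"tz": 11.6,"ax": 0,"ay": -0.01,"az": 0}
  ]
}}

```text
time: 10.78
eef_pos: [0.4412, 0.2033, 0.0327]
ee_rot: [0.547, 3.091, 0.003]
contact_force: [-1.2, -1.9, 6.3]
grip_width: 0.33
```

```bash
python3 mv.py .441 .202 .2 70
```

```text
t 10.78 p [0.4412 0.2033 0.0327] psi 69.9 F [-1.2 -1.9  6.3] grip 0.330 q7 0.04 q5 0.81
tx -0.07 ty -0.08 tz -16.73  ax 0.002 ay 0.003 az -0.001  rows>=3
```

{"method": "carry_out", "body": {
  "plan": [
    {"jaw": 20,"tx": 0,"ty": 0,"tz": -3,"ax": 0,"ay": 0,"az": 0},
    {"jaw": 20,"tx": 0,"ty": 0,"tz": -8,"ax": 0,"ay": 0,"az": 0},
    {"jaw": 20,"tx": 0,"ty": 0,"tz": -13,"ax": 0,"ay": 0,"az": 0},
    {"jaw": 20,"tx": 0,"ty": 0,"tz": -14,"ax": 0,"ay": 0,"az": 0},
    {"jaw": 20,"tx": 0,"ty": 0,"tz": -14,"ax": 0,"ay": 0,"az": 0}
  ],
  "newtons": 80
}}

```text
time: 11.4
eef_pos: [0.4401, 0.2022, 0.1711]
ee_rot: [0.548, 3.092, 0.002]
contact_force: [-0.2, -0.2, -4.7]
grip_width: 0.329
```

```bash
python3 mv.py .556 -.0845 .15 -3
```

```text
t 11.40 p [0.4401 0.2022 0.1711] psi 69.9 F [-0.2 -0.2 -4.7] grip 0.329 q7 0.25 q5 0.54
tx -20.74 ty -22.95 tz 2.11  ax 0.002 ay 0.000 az 1.272  rows>=7
```

{"method": "carry_out", "body": {
  "plan": [
    {"jaw": 20,"tx": -3.5,"ty": -4,"tz": 0,"ax": 0,"ay": 0,"az": 0.16},
    {"jaw": 20,"tx": -7,"ty": -8,"tz": 0,"ax": 0,"ay": 0,"az": 0.33},
    {"jaw": 20,"tx": -10.5,"ty": -12,"tz": 0,"ax": 0,"ay": 0,"az": 0.5},
    {"jaw": 20,"tx": -14,"ty": -15.5,"tz": 0,"ax": 0,"ay": 0,"az": 0.67},
    {"jaw": 20,"tx": -17.5,"ty": -19,"tz": 0,"ax": 0,"ay": 0,"az": 0.84},
    {"jaw": 20,"tx": -20.7,"ty": -23,"tz": 0,"ax": 0,"ay": 0,"az": 1.01},
    {"jaw": 20,"tx": -20.7,"ty": -23,"tz": 0,"ax": 0,"ay": 0,"az": 1.18},
    {"jaw": 20,"tx": -20.7,"ty": -23,"tz": 0,"ax": 0,"ay": 0,"az": 1.272},
    {"jaw": 20,"tx": -20.7,"ty": -23,"tz": 0,"ax": 0,"ay": 0,"az": 1.272},
    {"jaw": 20,"tx": -20.7,"ty": -23,"tz": 0,"ax": 0,"ay": 0,"az": 1.272}
  ]
}}

```text
time: 12.65
eef_pos: [0.5547, -0.0836, 0.1695]
ee_rot: [-2.273, -2.165, -0.001]
contact_force: [-0.2, -0.7, -4.4]
grip_width: 0.327
```

```bash
python3 mv.py .556 -.0845 .055 -3
python3 - <<'E'
from h import *
from workcell import arm
for n,P in(("side",(.55,-.1,.1)),):
    im=arm.camera(n); crop(im,*proj(n,P),130,100,6,f"pics/{n}5.png")
E
```

```text
t 12.65 p [ 0.5547 -0.0836  0.1695] psi -2.8 F [-0.2 -0.7 -4.4] grip 0.327 q7 -0.28 q5 0.40
tx -0.10 ty 0.15 tz 11.45  ax -0.001 ay -0.002 az 0.004  rows>=2
pics/side5.png origin 269 128 x 6
```

View pics/side5.png

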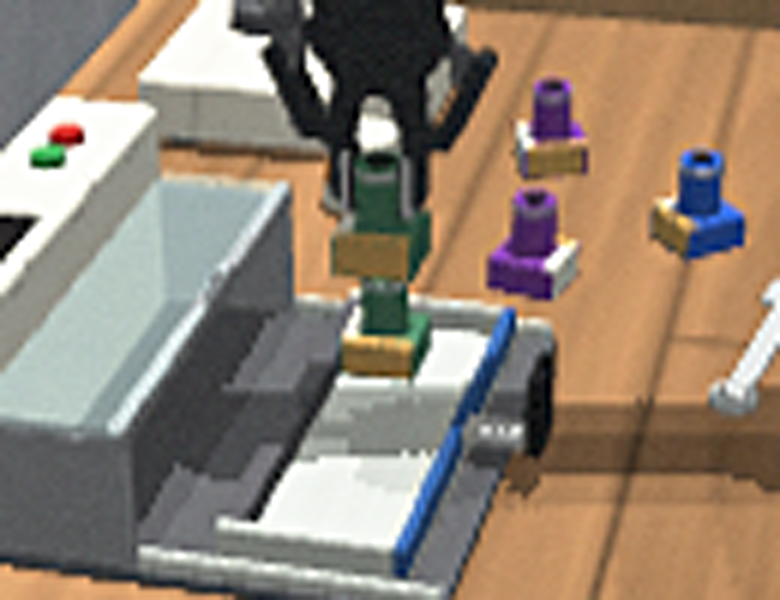

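{"method": "carry_out", "body": {
  "plan": [
    {"jaw": 20,"tx": -0.1,"ty": 0.1,"tz": 4,"ax": 0,"ay": 0,"az": 0},
    {"jaw": 20,"tx": -0.1,"ty": 0.1,"tz": 8,"ax": 0,"ay": 0,"az": 0},
    {"jaw": 20,"tx": -0.1,"ty": 0.1,"tz": 10.5,"ax": 0,"ay": 0,"az": 0},
    {"jaw": 20,"tx": -0.1,"ty": 0.1,"tz": 11.4,"ax": 0,"ay": 0,"az": 0},
    {"jaw": 20,"tx": -0.1,"ty": 0.1,"tz": 11.8,"ax": 0,"ay": 0,"az": 0},
    {"jaw": 20,"tx": -0.1,"ty": 0.1,"tz": 11.8,"ax": 0,"ay": 0,"az": 0},
    {"jaw": 20,"tx": -0.1,"ty": 0.1,"tz": 11.8,"ax": 0,"ay": 0,"az": 0}
  ]
}}

```text
time: 13.58
eef_pos: [0.5576, -0.0848, 0.0539]
ee_rot: [2.277, 2.164, 0.005]
contact_force: [-0.2, 0.0, -3.7]
grip_width: 0.33
```

```bash
python3 mv.py .57 -.0845 .0515 -2
```

```text
t 13.57 p [ 0.5576 -0.0848  0.0539] psi -2.9 F [-0.2  0.  -3.7] grip 0.330 q7 -0.40 q5 0.55
tx 0.10 ty 1.24 tz 0.25  ax 0.003 ay -0.002 az -0.016  rows>=1
```

{"method": "carry_out", "body": {
  "plan": [
    {"jaw": 20,"tx": 0,"ty": 0.3,"tz": 0.2,"ax": 0,"ay": 0,"az": 0},
    {"jaw": 20,"tx": 0,"ty": 0.6,"tz": 0.2,"ax": 0,"ay": 0,"az": 0},
    {"jaw": 20,"tx": 0,"ty": 0.8,"tz": 0.2,"ax": 0,"ay": 0,"az": 0},
    {"jaw": 20,"tx": 0,"ty": 1.0,"tz": 0.2,"ax": 0,"ay": 0,"az": 0},
    {"jaw": 20,"tx": 0,"ty": 1.1,"tz": 0.2,"ax": 0,"ay": 0,"az": 0},
    {"jaw": 20,"tx": 0,"ty": 1.1,"tz": 0.2,"ax": 0,"ay": 0,"az": 0}
  ]
}}

```text
time: 14.32
eef_pos: [0.5679, -0.0853, 0.0509]
ee_rot: [-2.277, -2.164, -0.004]
contact_force: [-0.9, -0.6, -3.6]
grip_width: 0.33
```

```bash
python3 mv.py .57 -.0845 .0515 -2
```

```text
t 14.32 p [ 0.5679 -0.0853  0.0509] psi -2.9 F [-0.9 -0.6 -3.6] grip 0.330 q7 -0.40 q5 0.55
tx 0.09 ty 0.21 tz -0.06  ax 0.001 ay -0.002 az -0.016  rows>=1
```

{"method": "carry_out", "body": {
  "plan": [
    {"jaw": 20,"tx": 0,"ty": 0.1,"tz": 0,"ax": 0,"ay": 0,"az": 0},
    {"jaw": 20,"tx": 0,"ty": 0.2,"tz": 0,"ax": 0,"ay": 0,"az": 0},
    {"jaw": 20,"tx": 0,"ty": 0.3,"tz": 0,"ax": 0,"ay": 0,"az": 0},
    {"jaw": 20,"tx": 0,"ty": 0.3,"tz": 0,"ax": 0,"ay": 0,"az": 0}
  ]
}}

```text
time: 14.82
eef_pos: [0.5709, -0.0854, 0.0509]
ee_rot: [-2.277, -2.164, -0.004]
contact_force: [-0.6, -0.4, -3.8]
grip_width: 0.333
```

```bash
python3 mv.py .57 -.0845 .0515 -2
```

```text
t 14.82 p [ 0.5709 -0.0854  0.0509] psi -2.9 F [-0.6 -0.4 -3.8] grip 0.333 q7 -0.40 q5 0.55
tx 0.09 ty -0.10 tz -0.06  ax 0.001 ay -0.002 az -0.016  rows>=1
```

{"method": "carry_out", "body": {
  "plan": [
    {"jaw": 20,"tx": 0,"ty": 0.1,"tz": 0,"ax": 0,"ay": 0,"az": 0},
    {"jaw": 20,"tx": 0,"ty": 0.2,"tz": 0,"ax": 0,"ay": 0,"az": 0},
    {"jaw": 20,"tx": 0,"ty": 0.3,"tz": 0,"ax": 0,"ay": 0,"az": 0},
    {"jaw": 20,"tx": 0,"ty": 0.3,"tz": 0,"ax": 0,"ay": 0,"az": 0}
  ]
}}

```text
time: 15.32
eef_pos: [0.574, -0.0856, 0.0509]
ee_rot: [-2.277, -2.164, -0.004]
contact_force: [-0.1, -0.1, -4.1]
grip_width: 0.328
```

```bash
python3 mv.py .57 -.0845 .0515 -2
```

```text
t 15.32 p [ 0.574  -0.0856  0.0509] psi -2.9 F [-0.1 -0.1 -4.1] grip 0.328 q7 -0.40 q5 0.55
tx 0.09 ty -0.40 tz -0.06  ax 0.001 ay -0.002 az -0.016  rows>=1
```

Run:
```python
from h import *
from workcell import arm
im=arm.camera("side"); crop(im,*proj("side",(.55,-.1,.05)),90,75,8,f"pics/side6.png")
im=arm.camera("top"); crop(im,*proj("top",(.55,-.08,.05)),110,75,7,f"pics/top6.png")
```

```text
pics/side6.png origin 289 152 x 8
pics/top6.png origin 299 161 x 7
```

View pics/side6.png

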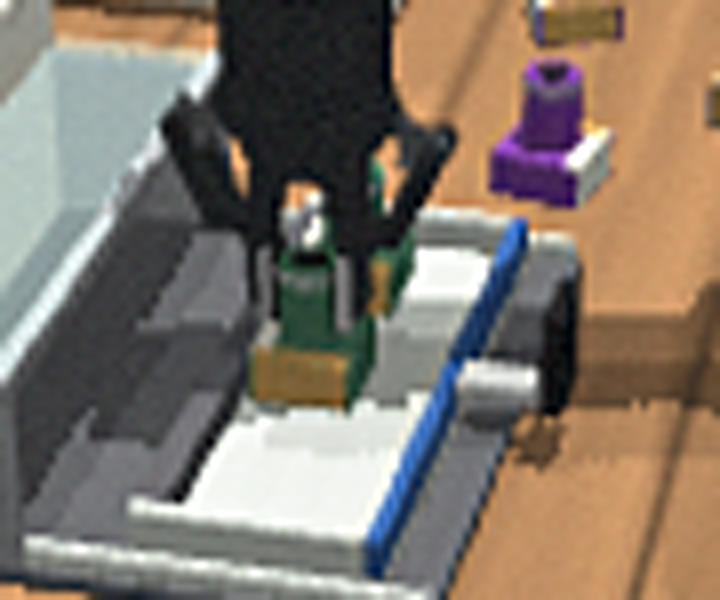

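View pics/top6.png

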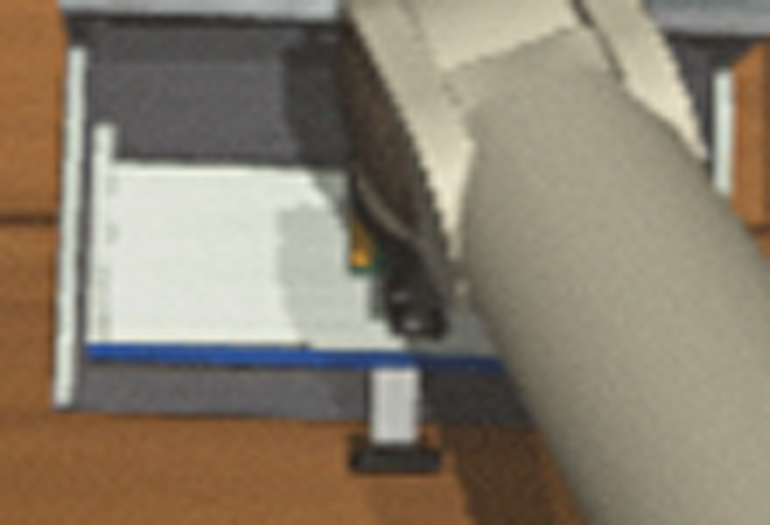

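The tray slid in about 9 mm when I pushed C, so the bar is now near x 0.600. That agrees with the fit of C at 0.5764. I'll keep pushing B gently.

{"method": "carry_out", "body": {
  "plan": [
    {"jaw": 20,"tx": 0,"ty": 0.1,"tz": 0,"ax": 0,"ay": 0,"az": 0},
    {"jaw": 20,"tx": 0,"ty": 0.2,"tz": 0,"ax": 0,"ay": 0,"az": 0},
    {"jaw": 20,"tx": 0,"ty": 0.25,"tz": 0,"ax": 0,"ay": 0,"az": 0},
    {"jaw": 20,"tx": 0,"ty": 0.25,"tz": 0,"ax": 0,"ay": 0,"az": 0}
  ]
}}

```text
time: 15.92
eef_pos: [0.5763, -0.0857, 0.0509]
ee_rot: [-2.277, -2.164, -0.003]
contact_force: [-0.8, 0.8, -3.7]
grip_width: 0.328
```

```bash
python3 mv.py .57 -.0845 .0515 -2
```

```text
t 15.93 p [ 0.5763 -0.0857  0.0509] psi -2.9 F [-0.8  0.8 -3.7] grip 0.328 q7 -0.39 q5 0.55
tx 0.09 ty -0.63 tz -0.07  ax 0.001 ay -0.002 az -0.016  rows>=1
```

{"method": "carry_out", "body": {
  "plan": [
    {"jaw": 20,"tx": 0,"ty": 0.1,"tz": 0,"ax": 0,"ay": 0,"az": 0},
    {"jaw": 20,"tx": 0,"ty": 0.2,"tz": 0,"ax": 0,"ay": 0,"az": 0},
    {"jaw": 20,"tx": 0,"ty": 0.2,"tz": 0,"ax": 0,"ay": 0,"az": 0}
  ]
}}

```text
time: 16.3
eef_pos: [0.5775, -0.0857, 0.0509]
ee_rot: [-2.276, -2.163, -0.001]
contact_force: [-4.4, 0.7, 1.8]
grip_width: 0.331
```

```bash
python3 mv.py .57 -.0845 .0515 -2
```

```text
t 16.30 p [ 0.5775 -0.0857  0.0509] psi -2.9 F [-4.4  0.7  1.8] grip 0.331 q7 -0.39 q5 0.55
tx 0.08 ty -0.75 tz -0.06  ax -0.001 ay -0.002 az -0.016  rows>=1
```

{"method": "carry_out", "body": {
  "plan": [
    {"jaw": 60,"tx": 0,"ty": 0,"tz": 0,"ax": 0,"ay": 0,"az": 0},
    {"jaw": 60,"tx": 0,"ty": 0,"tz": 0,"ax": 0,"ay": 0,"az": 0},
    {"jaw": 60,"tx": 0,"ty": 0,"tz": 0,"ax": 0,"ay": 0,"az": 0},
    {"jaw": 60,"tx": 0,"ty": 0,"tz": -3,"ax": 0,"ay": 0,"az": 0},
    {"jaw": 60,"tx": 0,"ty": 0,"tz": -8,"ax": 0,"ay": 0,"az": 0},
    {"jaw": 60,"tx": 0,"ty": 0,"tz": -14,"ax": 0,"ay": 0,"az": 0},
    {"jaw": 60,"tx": 0,"ty": 0,"tz": -14,"ax": 0,"ay": 0,"az": 0}
  ]
}}

```text
time: 17.18
eef_pos: [0.5821, -0.0858, 0.1964]
ee_rot: [2.271, 2.159, 0.013]
contact_force: [-0.2, -0.4, -0.5]
grip_width: 0.603
```

```bash
python3 mv.py .5805 .345 .15 60
```

```text
t 17.18 p [ 0.5821 -0.0858  0.1964] psi -2.9 F [-0.2 -0.4 -0.5] grip 0.603 q7 -0.28 q5 0.40
tx 43.02 ty -2.41 tz 4.64  ax 0.011 ay 0.006 az -1.098  rows>=7
```

{"method": "carry_out", "body": {
  "plan": [
    {"jaw": 60,"tx": 6,"ty": -1,"tz": 0,"ax": 0,"ay": 0,"az": -0.15},
    {"jaw": 60,"tx": 12,"ty": -2,"tz": 0,"ax": 0,"ay": 0,"az": -0.3},
    {"jaw": 60,"tx": 18,"ty": -2.4,"tz": 0,"ax": 0,"ay": 0,"az": -0.45},
    {"jaw": 60,"tx": 24,"ty": -2.4,"tz": 0,"ax": 0,"ay": 0,"az": -0.6},
    {"jaw": 60,"tx": 43,"ty": -2.4,"tz": 4.6,"ax": 0.01,"ay": 0,"az": -1.1},
    {"jaw": 60,"tx": 43,"ty": -2.4,"tz": 4.6,"ax": 0.01,"ay": 0,"az": -1.1},
    {"jaw": 60,"tx": 43,"ty": -2.4,"tz": 4.6,"ax": 0.01,"ay": 0,"az": -1.1},
    {"jaw": 60,"tx": 43,"ty": -2.4,"tz": 4.6,"ax": 0.01,"ay": 0,"az": -1.1},
    {"jaw": 60,"tx": 43,"ty": -2.4,"tz": 4.6,"ax": 0.01,"ay": 0,"az": -1.1},
    {"jaw": 60,"tx": 43,"ty": -2.4,"tz": 4.6,"ax": 0.01,"ay": 0,"az": -1.1}
  ]
}}

```text
time: 18.42
eef_pos: [0.577, 0.3425, 0.1455]
ee_rot: [-0.813, -3.029, 0.009]
contact_force: [0.7, -0.5, -0.2]
grip_width: 0.599
```

```bash
python3 mv.py .5805 .345 .031 60
python3 - <<'E'
from fit import *
from workcell import arm
im=arm.camera("top"); cv2.imwrite("pics/top7.png",im[:,:,::-1])
im2=arm.camera("side"); crop(im2,*proj("side",(.58,.34,.05)),110,80,7,"pics/side7.png")
for p in((.576,-.1745),(.576,-.085)):
  for n,i in(("top",im),("side",im2)):
    print(n,np.round(fit({n:i},*p,z0=.018,yaws=[-.02]),4))
E
```

```text
t 18.43 p [0.577  0.3425 0.1455] psi 59.9 F [ 0.7 -0.5 -0.2] grip 0.599 q7 -0.01 q5 0.68
tx -0.22 ty 0.47 tz 11.45  ax -0.007 ay -0.004 az -0.001  rows>=2
pics/side7.png origin 233 225 x 7
top [ 1.759073e+02  5.733000e-01 -1.750000e-01 -1.800000e-03]
side [ 1.658058e+02  5.771000e-01 -1.734000e-01 -7.680000e-02]
top [ 1.737669e+02  5.758000e-01 -8.570000e-02 -7.180000e-02]
side [ 2.356258e+02  5.790000e-01 -8.660000e-02 -2.630000e-02]
```

View pics/side7.png

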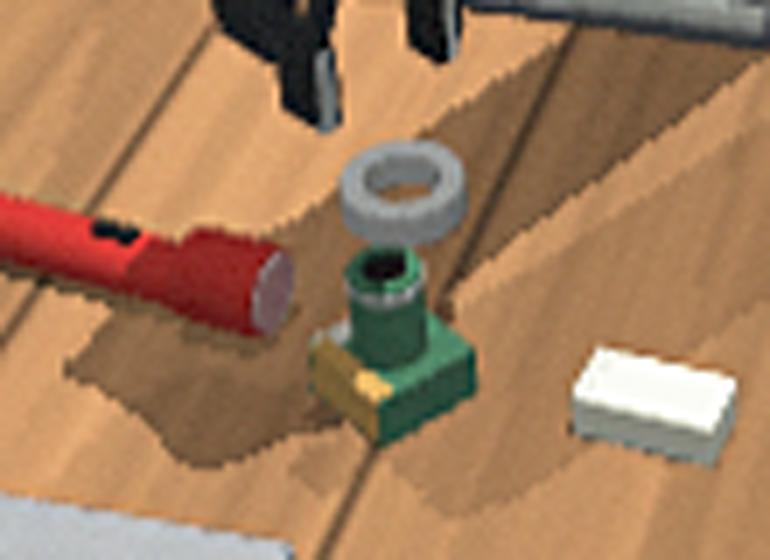

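View pics/top7.png

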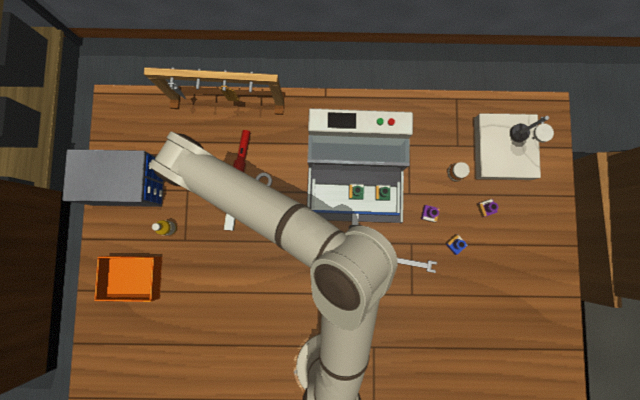

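{"method": "carry_out", "body": {
  "plan": [
    {"jaw": 60,"tx": -0.2,"ty": 0.5,"tz": 5,"ax": 0,"ay": 0,"az": 0},
    {"jaw": 60,"tx": -0.2,"ty": 0.5,"tz": 9,"ax": 0,"ay": 0,"az": 0},
    {"jaw": 60,"tx": -0.2,"ty": 0.4,"tz": 11.5,"ax": -0.007,"ay": -0.004,"az": 0},
    {"jaw": 60,"tx": -0.2,"ty": 0.4,"tz": 11.5,"ax": -0.007,"ay": -0.004,"az": 0},
    {"jaw": 60,"tx": -0.2,"ty": 0.4,"tz": 11.5,"ax": -0.007,"ay": -0.004,"az": 0},
    {"jaw": 20,"tx": -0.2,"ty": 0.4,"tz": 11.5,"ax": -0.007,"ay": -0.004,"az": 0},
    {"jaw": 20,"tx": -0.2,"ty": 0.4,"tz": 11.5,"ax": -0.007,"ay": -0.004,"az": 0},
    {"jaw": 20,"tx": -0.2,"ty": 0.4,"tz": 11.5,"ax": -0.007,"ay": -0.004,"az": 0},
    {"jaw": 20,"tx": -0.2,"ty": 0.4,"tz": 11.5,"ax": -0.007,"ay": -0.004,"az": 0}
  ],
  "newtons": 60
}}

```text
time: 19.65
eef_pos: [0.5801, 0.3472, 0.0328]
ee_rot: [0.811, 3.034, 0.004]
contact_force: [-0.4, -1.3, 6.2]
grip_width: 0.335
```

```bash
python3 mv.py .58 .345 .2 60
```

```text
t 19.65 p [0.5801 0.3472 0.0328] psi 60.1 F [-0.4 -1.3  6.2] grip 0.335 q7 -0.08 q5 0.79
tx -0.12 ty -0.15 tz -16.72  ax 0.003 ay 0.001 az 0.001  rows>=3
```

{"method": "carry_out", "body": {
  "plan": [
    {"jaw": 20,"tx": 0,"ty": 0,"tz": -3,"ax": 0,"ay": 0,"az": 0},
    {"jaw": 20,"tx": 0,"ty": 0,"tz": -8,"ax": 0,"ay": 0,"az": 0},
    {"jaw": 20,"tx": 0,"ty": 0,"tz": -13,"ax": 0,"ay": 0,"az": 0},
    {"jaw": 20,"tx": 0,"ty": 0,"tz": -14,"ax": 0,"ay": 0,"az": 0},
    {"jaw": 20,"tx": 0,"ty": 0,"tz": -14,"ax": 0,"ay": 0,"az": 0}
  ],
  "newtons": 80
}}

```text
time: 20.27
eef_pos: [0.579, 0.3462, 0.1705]
ee_rot: [0.81, 3.035, 0.001]
contact_force: [-1.4, -0.7, -4.2]
grip_width: 0.33
```

```bash
python3 mv.py .565 .006 .15 94.5
```

```text
t 20.27 p [0.579  0.3462 0.1705] psi 60.1 F [-1.4 -0.7 -4.2] grip 0.330 q7 0.00 q5 0.66
tx -15.75 ty -30.19 tz 2.02  ax 0.001 ay 0.000 az -0.600  rows>=6
```

{"method": "carry_out", "body": {
  "plan": [
    {"jaw": 20,"tx": -2.5,"ty": -5,"tz": 0,"ax": 0,"ay": 0,"az": -0.1},
    {"jaw": 20,"tx": -5,"ty": -10,"tz": 0,"ax": 0,"ay": 0,"az": -0.2},
    {"jaw": 20,"tx": -7.5,"ty": -15,"tz": 0,"ax": 0,"ay": 0,"az": -0.3},
    {"jaw": 20,"tx": -10,"ty": -20,"tz": 0,"ax": 0,"ay": 0,"az": -0.4},
    {"jaw": 20,"tx": -13,"ty": -25,"tz": 0,"ax": 0,"ay": 0,"az": -0.5},
    {"jaw": 20,"tx": -15.8,"ty": -30.2,"tz": 0,"ax": 0,"ay": 0,"az": -0.6},
    {"jaw": 20,"tx": -15.8,"ty": -30.2,"tz": 0,"ax": 0,"ay": 0,"az": -0.6},
    {"jaw": 20,"tx": -15.8,"ty": -30.2,"tz": 0,"ax": 0,"ay": 0,"az": -0.6},
    {"jaw": 20,"tx": -15.8,"ty": -30.2,"tz": 0,"ax": 0,"ay": 0,"az": -0.6}
  ]
}}

```text
time: 21.4
eef_pos: [0.5647, 0.0079, 0.1695]
ee_rot: [0.127, -3.138, -0.004]
contact_force: [-0.3, 0.4, -3.5]
grip_width: 0.329
```

```bash
python3 mv.py .565 .006 .0525 94.5
python3 - <<'E'
from h import *
from workcell import arm
im=arm.camera("side"); crop(im,*proj("side",(.55,-.05,.08)),120,90,6,f"pics/side8.png")
im=arm.camera("top"); crop(im,*proj("top",(.55,-.08,.05)),110,75,7,f"pics/top8.png")
E
```

```text
t 21.40 p [0.5647 0.0079 0.1695] psi 94.6 F [-0.3  0.4 -3.5] grip 0.329 q7 1.01 q5 0.72
tx -0.03 ty -0.22 tz 11.70  ax 0.003 ay -0.001 az 0.002  rows>=2
pics/side8.png origin 271 144 x 6
pics/top8.png origin 299 161 x 7
```

View pics/side8.png

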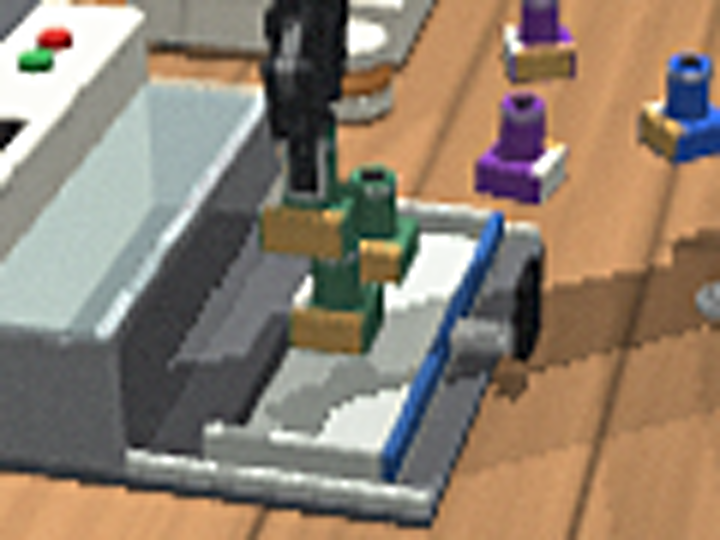

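View pics/top8.png

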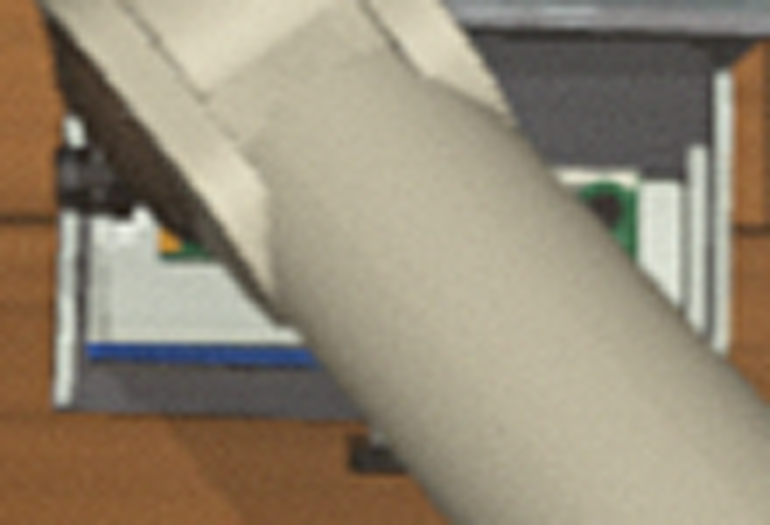

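{"method": "carry_out", "body": {
  "plan": [
    {"jaw": 20,"tx": 0,"ty": -0.2,"tz": 4,"ax": 0,"ay": 0,"az": 0},
    {"jaw": 20,"tx": 0,"ty": -0.2,"tz": 8,"ax": 0,"ay": 0,"az": 0},
    {"jaw": 20,"tx": 0,"ty": -0.2,"tz": 10.5,"ax": 0,"ay": 0,"az": 0},
    {"jaw": 20,"tx": 0,"ty": -0.2,"tz": 11.5,"ax": 0,"ay": 0,"az": 0},
    {"jaw": 20,"tx": 0,"ty": -0.2,"tz": 11.9,"ax": 0,"ay": 0,"az": 0},
    {"jaw": 20,"tx": 0,"ty": -0.2,"tz": 11.9,"ax": 0,"ay": 0,"az": 0},
    {"jaw": 20,"tx": 0,"ty": -0.2,"tz": 11.9,"ax": 0,"ay": 0,"az": 0}
  ]
}}

```text
time: 22.38
eef_pos: [0.5664, 0.0043, 0.0522]
ee_rot: [-0.123, 3.138, 0.002]
contact_force: [-0.3, 0.5, -3.5]
grip_width: 0.325
```

```bash
python3 mv.py .578 .006 .0515 94
```

```text
t 22.38 p [0.5664 0.0043 0.0522] psi 94.5 F [-0.3  0.5 -3.5] grip 0.325 q7 0.90 q5 0.88
tx -1.17 ty 0.08 tz 0.08  ax 0.001 ay 0.002 az 0.008  rows>=1
```

{"method": "carry_out", "body": {
  "plan": [
    {"jaw": 20,"tx": -0.3,"ty": 0,"tz": 0.1,"ax": 0,"ay": 0,"az": 0},
    {"jaw": 20,"tx": -0.6,"ty": 0,"tz": 0.1,"ax": 0,"ay": 0,"az": 0},
    {"jaw": 20,"tx": -0.8,"ty": 0,"tz": 0.1,"ax": 0,"ay": 0,"az": 0},
    {"jaw": 20,"tx": -0.9,"ty": 0,"tz": 0.1,"ax": 0,"ay": 0,"az": 0},
    {"jaw": 20,"tx": -1.0,"ty": 0,"tz": 0.1,"ax": 0,"ay": 0,"az": 0},
    {"jaw": 20,"tx": -1.0,"ty": 0,"tz": 0.1,"ax": 0,"ay": 0,"az": 0}
  ]
}}

```text
time: 23.12
eef_pos: [0.5752, 0.0047, 0.0508]
ee_rot: [0.123, -3.138, -0.0]
contact_force: [-5.3, -1.5, 6.1]
grip_width: 0.327
```

```bash
python3 mv.py .578 .006 .0515 94
```

```text
t 23.12 p [0.5752 0.0047 0.0508] psi 94.5 F [-5.3 -1.5  6.1] grip 0.327 q7 0.91 q5 0.88
tx -0.29 ty 0.10 tz -0.07  ax 0.000 ay -0.001 az 0.008  rows>=1
```

{"method": "carry_out", "body": {
  "plan": [
    {"jaw": 20,"tx": 0,"ty": 0,"tz": -0.1,"ax": 0,"ay": 0,"az": 0},
    {"jaw": 20,"tx": -0.1,"ty": 0,"tz": -0.1,"ax": 0,"ay": 0,"az": 0},
    {"jaw": 20,"tx": -0.15,"ty": 0,"tz": -0.1,"ax": 0,"ay": 0,"az": 0},
    {"jaw": 20,"tx": -0.15,"ty": 0,"tz": -0.1,"ax": 0,"ay": 0,"az": 0}
  ]
}}

```text
time: 23.62
eef_pos: [0.5771, 0.0052, 0.051]
ee_rot: [0.123, -3.139, -0.003]
contact_force: [-0.4, -0.6, -3.3]
grip_width: 0.331
```

```bash
python3 mv.py .578 .006 .0515 94
```

```text
t 23.62 p [0.5771 0.0052 0.051 ] psi 94.5 F [-0.4 -0.6 -3.3] grip 0.331 q7 0.91 q5 0.88
tx -0.09 ty 0.07 tz -0.05  ax 0.002 ay -0.000 az 0.008  rows>=1
```

{"method": "carry_out", "body": {
  "plan": [
    {"jaw": 20,"tx": -0.1,"ty": 0,"tz": 0,"ax": 0,"ay": 0,"az": 0},
    {"jaw": 20,"tx": -0.2,"ty": 0,"tz": 0,"ax": 0,"ay": 0,"az": 0},
    {"jaw": 20,"tx": -0.25,"ty": 0,"tz": 0,"ax": 0,"ay": 0,"az": 0},
    {"jaw": 20,"tx": -0.25,"ty": 0,"tz": 0,"ax": 0,"ay": 0,"az": 0}
  ]
}}

```text
time: 24.12
eef_pos: [0.5796, 0.0053, 0.0512]
ee_rot: [0.123, -3.139, -0.002]
contact_force: [-0.6, -0.6, -3.0]
grip_width: 0.327
```

```bash
python3 mv.py .578 .006 .0515 94
```

```text
t 24.12 p [0.5796 0.0053 0.0512] psi 94.5 F [-0.6 -0.6 -3. ] grip 0.327 q7 0.91 q5 0.88
tx 0.15 ty 0.08 tz -0.03  ax 0.001 ay -0.000 az 0.008  rows>=1
```

{"method": "carry_out", "body": {
  "plan": [
    {"jaw": 20,"tx": -0.1,"ty": 0,"tz": 0,"ax": 0,"ay": 0,"az": 0},
    {"jaw": 20,"tx": -0.2,"ty": 0,"tz": 0,"ax": 0,"ay": 0,"az": 0},
    {"jaw": 20,"tx": -0.25,"ty": 0,"tz": 0,"ax": 0,"ay": 0,"az": 0},
    {"jaw": 20,"tx": -0.25,"ty": 0,"tz": 0,"ax": 0,"ay": 0,"az": 0}
  ]
}}

```text
time: 24.62
eef_pos: [0.5812, 0.0055, 0.051]
ee_rot: [0.123, -3.137, -0.002]
contact_force: [-3.8, -0.3, -1.4]
grip_width: 0.327
```

```bash
python3 mv.py .578 .006 .0515 94
python3 - <<'E'
from h import *
from workcell import arm
im=arm.camera("side"); crop(im,*proj("side",(.58,-.02,.05)),80,70,8,f"pics/side9.png")
E
```

```text
t 24.62 p [0.5812 0.0055 0.051 ] psi 94.5 F [-3.8 -0.3 -1.4] grip 0.327 q7 0.91 q5 0.88
tx 0.32 ty 0.08 tz -0.05  ax 0.001 ay -0.002 az 0.008  rows>=1
pics/side9.png origin 281 165 x 8
```

View pics/side9.png

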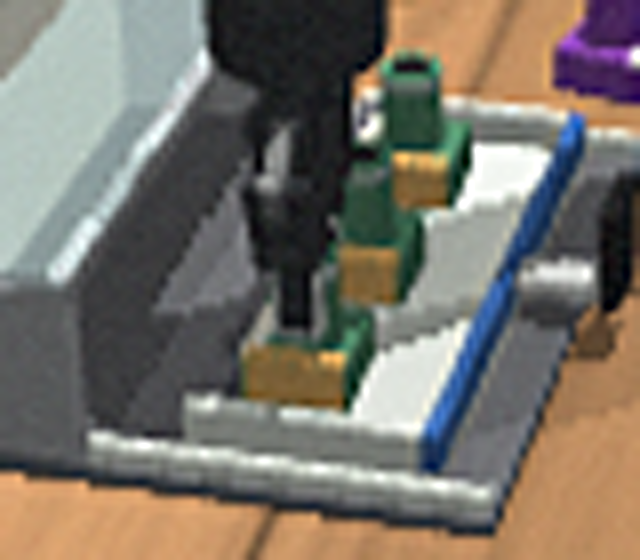

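Contact, aligned along the row. Releasing A.

{"method": "carry_out", "body": {
  "plan": [
    {"jaw": 20,"tx": -0.05,"ty": 0,"tz": 0.05,"ax": 0,"ay": 0,"az": 0},
    {"jaw": 55,"tx": -0.05,"ty": 0,"tz": 0.05,"ax": 0,"ay": 0,"az": 0},
    {"jaw": 55,"tx": -0.05,"ty": 0,"tz": 0,"ax": 0,"ay": 0,"az": 0},
    {"jaw": 55,"tx": -0.05,"ty": 0,"tz": 0,"ax": 0,"ay": 0,"az": 0},
    {"jaw": 55,"tx": 0,"ty": 0,"tz": -3,"ax": 0,"ay": 0,"az": 0},
    {"jaw": 55,"tx": 0,"ty": 0,"tz": -8,"ax": 0,"ay": 0,"az": 0},
    {"jaw": 55,"tx": 0,"ty": 0,"tz": -14,"ax": 0,"ay": 0,"az": 0},
    {"jaw": 55,"tx": 0,"ty": 0,"tz": -14,"ax": 0,"ay": 0,"az": 0}
  ]
}}

```text
time: 25.68
eef_pos: [0.5855, 0.0067, 0.1964]
ee_rot: [-0.123, 3.13, 0.002]
contact_force: [0.2, 0.2, -0.1]
grip_width: 0.549
```

```bash
python3 mv.py .46 .2 .25 10
```

```text
t 25.68 p [0.5855 0.0067 0.1964] psi 94.5 F [ 0.2  0.2 -0.1] grip 0.549 q7 1.03 q5 0.70
tx 10.94 ty 20.26 tz -5.44  ax 0.008 ay 0.007 az 1.475  rows>=8
```

{"method": "carry_out", "body": {
  "plan": [
    {"jaw": 55,"tx": 4,"ty": 4,"tz": -2,"ax": 0,"ay": 0,"az": 0.18},
    {"jaw": 55,"tx": 8,"ty": 9,"tz": -2,"ax": 0,"ay": 0,"az": 0.36},
    {"jaw": 55,"tx": 11,"ty": 14,"tz": -2,"ax": 0,"ay": 0,"az": 0.54},
    {"jaw": 55,"tx": 11,"ty": 19,"tz": -2,"ax": 0,"ay": 0,"az": 0.72},
    {"jaw": 55,"tx": 11,"ty": 24,"tz": -2,"ax": 0,"ay": 0,"az": 0.9},
    {"jaw": 55,"tx": 11,"ty": 28,"tz": -2,"ax": 0,"ay": 0,"az": 1.08},
    {"jaw": 55,"tx": 11,"ty": 28,"tz": -2,"ax": 0,"ay": 0,"az": 1.26},
    {"jaw": 55,"tx": 11,"ty": 28,"tz": -2,"ax": 0,"ay": 0,"az": 1.475},
    {"jaw": 55,"tx": 11,"ty": 28,"tz": -2,"ax": 0,"ay": 0,"az": 1.475}
  ]
}}

```text
time: 26.8
eef_pos: [0.4503, 0.2758, 0.2111]
ee_rot: [-2.019, -2.406, -0.0]
contact_force: [0.1, 0.3, 0.0]
grip_width: 0.55
```

```bash
python3 mv.py
python3 - <<'E'
from fit import *
from workcell import arm
I={n:arm.camera(n) for n in("top","side")}
for n in I: cv2.imwrite(f"pics/{n}10f.png",I[n][:,:,::-1])
crop(I["top"],*proj("top",(.55,-.08,.03)),110,75,7,"pics/top10.png")
crop(I["side"],*proj("side",(.56,-.08,.03)),100,75,8,"pics/side10.png")
for p in((.575,-.1745),(.576,-.085),(.579,.005)):
  for n,i in I.items():
    print(n,np.round(fit({n:i},*p,z0=.018,yaws=[-.02]),4))
E
```

```text
t 26.80 p [0.4503 0.2758 0.2111] psi 10.0 F [0.1 0.3 0. ] grip 0.550 q7 -0.76 q5 0.38
pics/top10.png origin 299 162 x 7
pics/side10.png origin 281 160 x 8
top [ 1.798894e+02  5.772000e-01 -1.749000e-01 -4.390000e-02]
side [ 1.390065e+02  5.329000e-01 -1.327000e-01 -2.410000e-02]
top [ 1.841301e+02  5.788000e-01 -8.570000e-02  4.400000e-03]
side [ 1.758342e+02  5.248000e-01 -5.610000e-02 -2.810000e-02]
top [1.895192e+02 5.811000e-01 6.100000e-03 1.460000e-02]
side [ 2.456353e+02  5.837000e-01  2.300000e-03 -3.160000e-02]
```

View pics/top10.png

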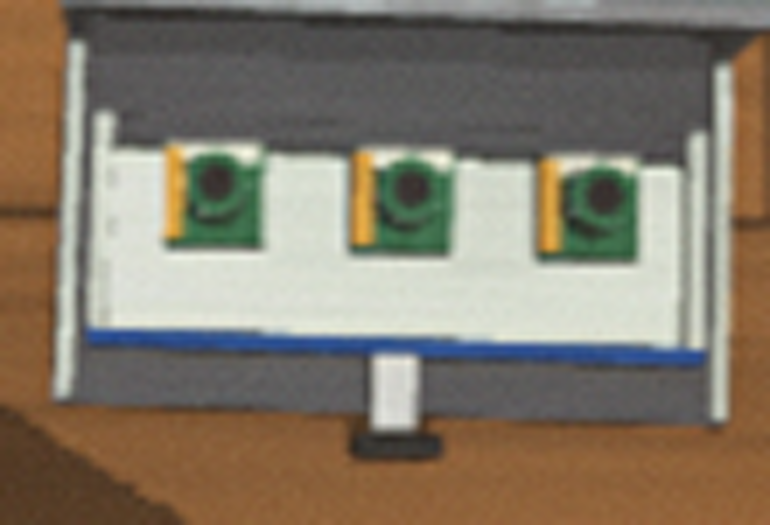

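View pics/side10.png

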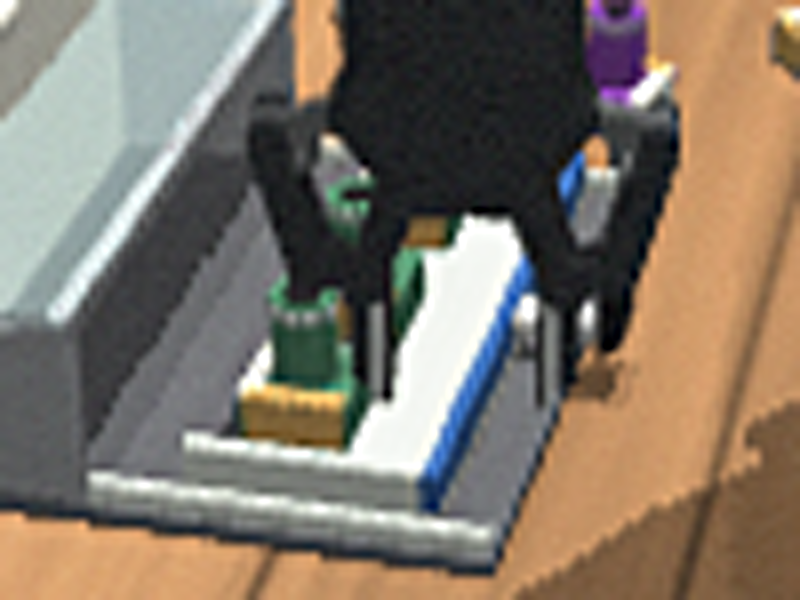

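The top view shows all three white bands at the bar, each overhanging the floor line by the same amount. Next is the tab, at about crop (396,440).

```bash
python3 - <<'E'
from h import *
for x,y,z in((352,432,.078),(441,435,.078),(350,455,.06),(396,436,.078)):
    print(np.round(unp("top",299+x/7-.4,162+y/7-.4,z),4))
E
python3 mv.py .462 -.082 .15 -1
```

```text
[ 0.4667 -0.0597  0.078 ]
[ 0.4659 -0.1009  0.078 ]
[ 0.4568 -0.0601  0.06  ]
[ 0.4651 -0.0801  0.078 ]
t 26.90 p [0.4504 0.2757 0.2113] psi 10.1 F [ 0.  -0.   0.2] grip 0.549 q7 -0.76 q5 0.38
tx -35.42 ty -5.15 tz 6.09  ax -0.000 ay -0.001 az 0.194  rows>=6
```

{"method": "carry_out", "body": {
  "plan": [
    {"jaw": 55,"tx": -35.4,"ty": -5.1,"tz": 0,"ax": 0,"ay": 0,"az": 0.194},
    {"jaw": 55,"tx": -35.4,"ty": -5.1,"tz": 0,"ax": 0,"ay": 0,"az": 0.194},
    {"jaw": 55,"tx": -35.4,"ty": -5.1,"tz": 0,"ax": 0,"ay": 0,"az": 0.194},
    {"jaw": 55,"tx": -35.4,"ty": -5.1,"tz": 6,"ax": 0,"ay": 0,"az": 0.194},
    {"jaw": 55,"tx": -35.4,"ty": -5.1,"tz": 6,"ax": 0,"ay": 0,"az": 0.194},
    {"jaw": 55,"tx": -35.4,"ty": -5.1,"tz": 6,"ax": 0,"ay": 0,"az": 0.194},
    {"jaw": 55,"tx": -35.4,"ty": -5.1,"tz": 6,"ax": 0,"ay": 0,"az": 0.194},
    {"jaw": 55,"tx": -35.4,"ty": -5.1,"tz": 6,"ax": 0,"ay": 0,"az": 0.194}
  ]
}}

```text
time: 27.9
eef_pos: [0.4615, -0.0811, 0.151]
ee_rot: [-2.241, -2.199, -0.002]
contact_force: [-0.4, 0.2, 0.3]
grip_width: 0.551
```

```bash
python3 mv.py .462 -.081 .049 -1
python3 - <<'E'
from h import *
from workcell import arm
im=arm.camera("side"); crop(im,*proj("side",(.5,-.08,.08)),110,85,7,f"pics/side11.png")
E
```

```text
t 27.90 p [ 0.4615 -0.0811  0.151 ] psi -1.1 F [-0.4  0.2  0.3] grip 0.551 q7 -0.19 q5 0.32
tx -0.02 ty 0.05 tz 10.20  ax -0.000 ay -0.002 az -0.001  rows>=2
pics/side11.png origin 292 144 x 7
```

View pics/side11.png

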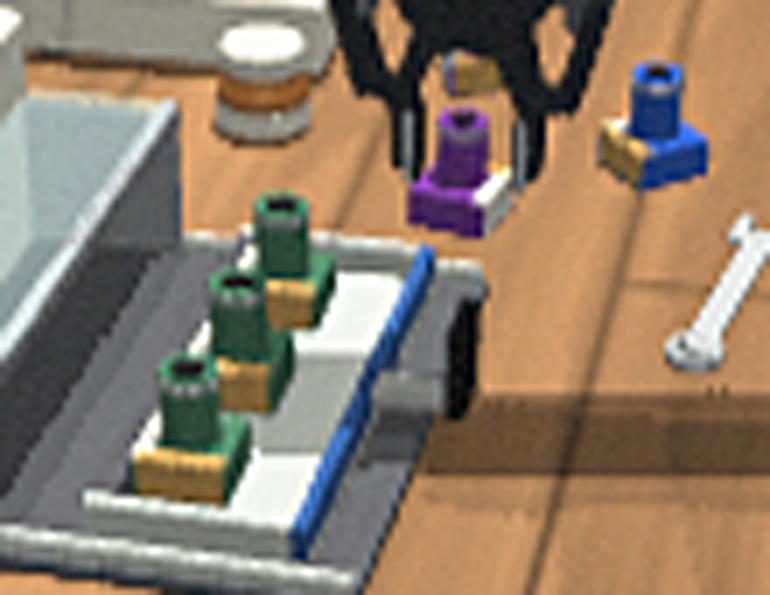

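The jaws straddle the tab line and the stubs stand in a neat row. Descending and pinching.

{"method": "carry_out", "body": {
  "plan": [
    {"jaw": 45,"tx": 0,"ty": 0,"tz": 5,"ax": 0,"ay": 0,"az": 0},
    {"jaw": 45,"tx": 0,"ty": 0,"tz": 9,"ax": 0,"ay": 0,"az": 0},
    {"jaw": 45,"tx": 0,"ty": 0,"tz": 10.2,"ax": 0,"ay": 0,"az": 0},
    {"jaw": 45,"tx": 0,"ty": 0,"tz": 10.2,"ax": 0,"ay": 0,"az": 0},
    {"jaw": 2,"tx": 0,"ty": 0,"tz": 10.2,"ax": 0,"ay": 0,"az": 0},
    {"jaw": 2,"tx": 0,"ty": 0,"tz": 10.2,"ax": 0,"ay": 0,"az": 0},
    {"jaw": 2,"tx": 0,"ty": 0,"tz": 10.2,"ax": 0,"ay": 0,"az": 0},
    {"jaw": 2,"tx": 0,"ty": 0,"tz": 10.2,"ax": 0,"ay": 0,"az": 0},
    {"jaw": 2,"tx": 0,"ty": 0,"tz": 10.2,"ax": 0,"ay": 0,"az": 0}
  ],
  "newtons": 50
}}

```text
time: 29.08
eef_pos: [0.4625, -0.0814, 0.0506]
ee_rot: [2.243, 2.198, 0.003]
contact_force: [-1.6, 1.1, 5.3]
grip_width: 0.11
```

```bash
python3 mv.py .58 -.083 .049 -1
```

```text
t 29.07 p [ 0.4625 -0.0814  0.0506] psi -1.1 F [-1.6  1.1  5.3] grip 0.110 q7 -0.36 q5 0.51
tx 0.07 ty 11.75 tz 0.19  ax 0.002 ay -0.001 az -0.003  rows>=2
```

{"method": "carry_out", "body": {
  "plan": [
    {"jaw": 2,"tx": 0,"ty": 0.4,"tz": 0,"ax": 0,"ay": 0,"az": 0},
    {"jaw": 2,"tx": 0,"ty": 1.2,"tz": 0,"ax": 0,"ay": 0,"az": 0},
    {"jaw": 2,"tx": 0,"ty": 2.2,"tz": 0,"ax": 0,"ay": 0,"az": 0},
    {"jaw": 2,"tx": 0,"ty": 3.2,"tz": 0,"ax": 0,"ay": 0,"az": 0},
    {"jaw": 2,"tx": 0,"ty": 4.2,"tz": 0,"ax": 0,"ay": 0,"az": 0},
    {"jaw": 2,"tx": 0,"ty": 5.2,"tz": 0,"ax": 0,"ay": 0,"az": 0},
    {"jaw": 2,"tx": 0,"ty": 6.2,"tz": 0,"ax": 0,"ay": 0,"az": 0},
    {"jaw": 2,"tx": 0,"ty": 7.2,"tz": 0,"ax": 0,"ay": 0,"az": 0},
    {"jaw": 2,"tx": 0,"ty": 8.2,"tz": 0,"ax": 0,"ay": 0,"az": 0},
    {"jaw": 2,"tx": 0,"ty": 9,"tz": 0,"ax": 0,"ay": 0,"az": 0}
  ]
}}

```text
time: 30.32
eef_pos: [0.551, -0.0833, 0.0506]
ee_rot: [-2.243, -2.198, 0.001]
contact_force: [-6.4, 0.8, 9.9]
grip_width: 0.109
```

```bash
python3 mv.py .58 -.083 .049 -1
```

```text
t 30.32 p [ 0.551  -0.0833  0.0506] psi -1.2 F [-6.4  0.8  9.9] grip 0.109 q7 -0.35 q5 0.52
tx 0.08 ty 2.90 tz 0.16  ax -0.001 ay -0.000 az -0.003  rows>=1
```

{"method": "carry_out", "body": {
  "plan": [
    {"jaw": 2,"tx": 0,"ty": 0.6,"tz": -0.05,"ax": 0,"ay": 0,"az": 0},
    {"jaw": 2,"tx": 0,"ty": 1.2,"tz": -0.1,"ax": 0,"ay": 0,"az": 0},
    {"jaw": 2,"tx": 0,"ty": 1.7,"tz": -0.1,"ax": 0,"ay": 0,"az": 0},
    {"jaw": 2,"tx": 0,"ty": 2.1,"tz": -0.1,"ax": 0,"ay": 0,"az": 0},
    {"jaw": 2,"tx": 0,"ty": 2.4,"tz": -0.1,"ax": 0,"ay": 0,"az": 0},
    {"jaw": 2,"tx": 0,"ty": 2.4,"tz": -0.1,"ax": 0,"ay": 0,"az": 0}
  ]
}}

```text
time: 31.08
eef_pos: [0.5723, -0.0837, 0.0507]
ee_rot: [-2.24, -2.196, 0.006]
contact_force: [-10.6, 1.1, 7.9]
grip_width: 0.106
```

```bash
python3 mv.py .58 -.083 .049 -1
```

```text
t 31.07 p [ 0.5723 -0.0837  0.0507] psi -1.2 F [-10.6   1.1   7.9] grip 0.106 q7 -0.35 q5 0.52
tx 0.09 ty 0.77 tz 0.16  ax -0.006 ay -0.000 az -0.003  rows>=1
```

{"method": "carry_out", "body": {
  "plan": [
    {"jaw": 2,"tx": 0,"ty": 0.2,"tz": 0,"ax": 0,"ay": 0,"az": 0},
    {"jaw": 2,"tx": 0,"ty": 0.4,"tz": 0,"ax": 0,"ay": 0,"az": 0},
    {"jaw": 2,"tx": 0,"ty": 0.4,"tz": 0,"ax": 0,"ay": 0,"az": 0}
  ]
}}

```text
time: 31.45
eef_pos: [0.5723, -0.0838, 0.0507]
ee_rot: [-2.237, -2.193, 0.016]
contact_force: [-22.1, 0.7, 20.0]
grip_width: 0.105
```

```bash
python3 mv.py .58 -.083 .049 -1
```

```text
t 31.45 p [ 0.5723 -0.0838  0.0507] psi -1.2 F [-22.1   0.7  20. ] grip 0.105 q7 -0.35 q5 0.52
tx 0.09 ty 0.77 tz 0.16  ax -0.014 ay 0.001 az -0.003  rows>=1
```

The tray is hard against its stop: 22 N with no further motion. I'll ease off, dwell and look.

{"method": "carry_out", "body": {
  "plan": [
    {"jaw": 2,"tx": 0,"ty": -0.4,"tz": -0.1,"ax": 0,"ay": 0,"az": 0},
    {"jaw": 2,"tx": 0,"ty": -0.4,"tz": -0.1,"ax": 0,"ay": 0,"az": 0},
    {"jaw": 2,"tx": 0,"ty": -0.4,"tz": -0.1,"ax": 0,"ay": 0,"az": 0},
    {"jaw": 2,"tx": 0,"ty": -0.4,"tz": -0.1,"ax": 0,"ay": 0,"az": 0}
  ]
}}

```text
time: 31.95
eef_pos: [0.5723, -0.0837, 0.0507]
ee_rot: [-2.24, -2.195, 0.006]
contact_force: [-8.5, 0.8, 0.1]
grip_width: 0.108
```

```bash
python3 mv.py
python3 - <<'E'
from h import *
from workcell import arm
im=arm.camera("side"); crop(im,*proj("side",(.62,-.08,.08)),110,85,7,f"pics/side12.png")
im=arm.camera("top"); crop(im,*proj("top",(.65,-.08,.05)),110,85,7,f"pics/top12.png")
E
```

```text
t 31.95 p [ 0.5723 -0.0837  0.0507] psi -1.2 F [-8.5  0.8  0.1] grip 0.108 q7 -0.35 q5 0.52
pics/side12.png origin 259 141 x 7
pics/top12.png origin 299 126 x 7
```

View pics/side12.png

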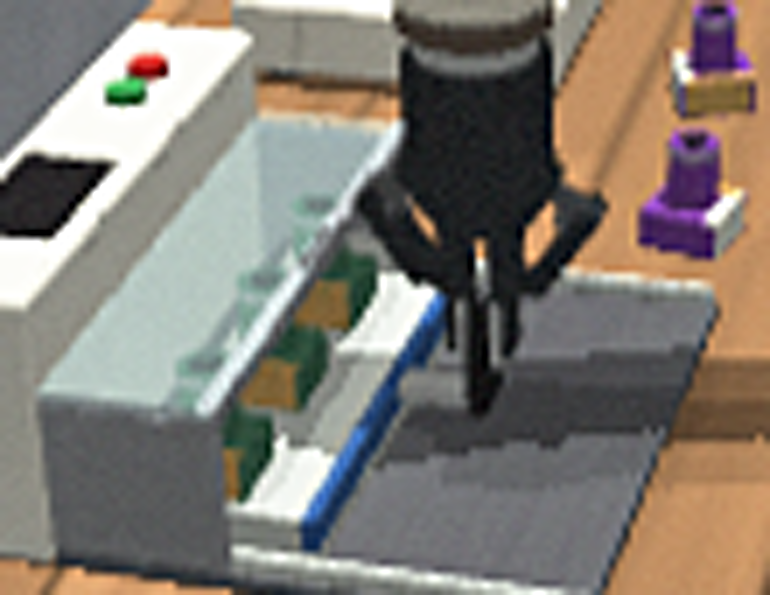

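View pics/top12.png

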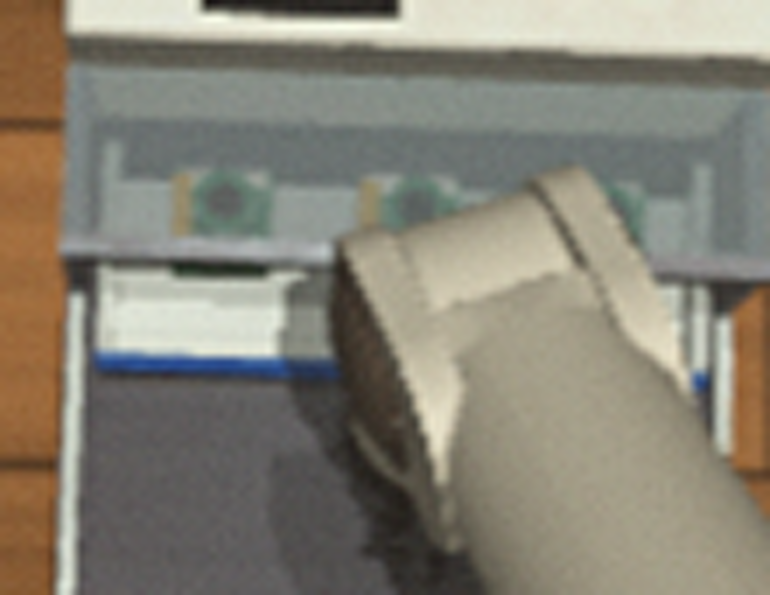

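The stubs stay against the bar under the clear roof. The tab at x 0.572 is 87 mm in front of the hood at 0.659, so the tray is home. Drawing it out now.

{"method": "carry_out", "body": {
  "plan": [
    {"jaw": 2,"tx": 0,"ty": -0.6,"tz": 0,"ax": 0,"ay": 0,"az": 0},
    {"jaw": 2,"tx": 0,"ty": -1.5,"tz": 0,"ax": 0,"ay": 0,"az": 0},
    {"jaw": 2,"tx": 0,"ty": -2.7,"tz": 0,"ax": 0,"ay": 0,"az": 0},
    {"jaw": 2,"tx": 0,"ty": -4,"tz": 0,"ax": 0,"ay": 0,"az": 0},
    {"jaw": 2,"tx": 0,"ty": -5.3,"tz": 0,"ax": 0,"ay": 0,"az": 0},
    {"jaw": 2,"tx": 0,"ty": -6.6,"tz": 0,"ax": 0,"ay": 0,"az": 0},
    {"jaw": 2,"tx": 0,"ty": -7.9,"tz": 0,"ax": 0,"ay": 0,"az": 0},
    {"jaw": 2,"tx": 0,"ty": -9.2,"tz": 0,"ax": 0,"ay": 0,"az": 0},
    {"jaw": 2,"tx": 0,"ty": -10.4,"tz": 0,"ax": 0,"ay": 0,"az": 0},
    {"jaw": 2,"tx": 0,"ty": -11.2,"tz": 0,"ax": 0,"ay": 0,"az": 0}
  ]
}}

```text
time: 33.3
eef_pos: [0.4641, -0.0814, 0.0507]
ee_rot: [-2.244, -2.198, -0.005]
contact_force: [6.5, 0.1, -21.8]
grip_width: 0.103
```

```bash
python3 mv.py .453 -.0815 .0505 -1
```

```text
t 33.30 p [ 0.4641 -0.0814  0.0507] psi -1.2 F [  6.5   0.1 -21.8] grip 0.103 q7 -0.36 q5 0.51
tx -0.03 ty -1.11 tz 0.02  ax 0.002 ay -0.003 az -0.003  rows>=1
```

{"method": "carry_out", "body": {
  "plan": [
    {"jaw": 2,"tx": 0,"ty": -0.5,"tz": 0.1,"ax": 0,"ay": 0,"az": 0},
    {"jaw": 2,"tx": 0,"ty": -0.9,"tz": 0.15,"ax": 0,"ay": 0,"az": 0},
    {"jaw": 2,"tx": 0,"ty": -0.9,"tz": 0.15,"ax": 0,"ay": 0,"az": 0},
    {"jaw": 45,"tx": 0,"ty": -0.9,"tz": 0.15,"ax": 0,"ay": 0,"az": 0},
    {"jaw": 45,"tx": 0,"ty": -0.9,"tz": 0.15,"ax": 0,"ay": 0,"az": 0},
    {"jaw": 45,"tx": 0,"ty": -0.9,"tz": 0.15,"ax": 0,"ay": 0,"az": 0},
    {"jaw": 45,"tx": 0,"ty": -0.9,"tz": -5,"ax": 0,"ay": 0,"az": 0},
    {"jaw": 45,"tx": 0,"ty": -0.9,"tz": -11,"ax": 0,"ay": 0,"az": 0},
    {"jaw": 45,"tx": 0,"ty": -0.9,"tz": -15,"ax": 0,"ay": 0,"az": 0}
  ]
}}

```text
time: 34.42
eef_pos: [0.4551, -0.0813, 0.2035]
ee_rot: [2.243, 2.199, 0.002]
contact_force: [0.9, -1.2, -0.4]
grip_width: 0.447
```

```bash
python3 mv.py .45 .3 .2 40
```

```text
t 34.42 p [ 0.4551 -0.0813  0.2035] psi -1.1 F [ 0.9 -1.2 -0.4] grip 0.447 q7 -0.12 q5 0.23
tx 38.11 ty -1.25 tz 0.38  ax 0.002 ay -0.000 az -0.718  rows>=7
```

{"method": "carry_out", "body": {
  "plan": [
    {"jaw": 55,"tx": 30,"ty": -1.2,"tz": 0,"ax": 0,"ay": 0,"az": -0.72},
    {"jaw": 55,"tx": 30,"ty": -1.2,"tz": 0,"ax": 0,"ay": 0,"az": -0.72},
    {"jaw": 55,"tx": 30,"ty": -1.2,"tz": 0,"ax": 0,"ay": 0,"az": -0.72},
    {"jaw": 55,"tx": 30,"ty": -1.2,"tz": 0,"ax": 0,"ay": 0,"az": -0.72},
    {"jaw": 55,"tx": 30,"ty": -1.2,"tz": 0,"ax": 0,"ay": 0,"az": -0.72},
    {"jaw": 55,"tx": 30,"ty": -1.2,"tz": 0,"ax": 0,"ay": 0,"az": -0.72}
  ]
}}

```text
time: 35.17
eef_pos: [0.4469, 0.2241, 0.2021]
ee_rot: [-1.312, -2.852, -0.006]
contact_force: [-0.6, -1.0, 0.0]
grip_width: 0.55
```

```bash
python3 - <<'E'
from fit import *
from workcell import arm
I={n:arm.camera(n) for n in("top","side")}
for n in I: cv2.imwrite(f"pics/{n}13f.png",I[n][:,:,::-1])
crop(I["top"],*proj("top",(.55,-.08,.03)),110,75,7,"pics/top13.png")
for p in((.568,-.1745),(.569,-.085),(.571,.005)):
  for n in I:
    print(n,np.round(fit({n:I[n]},*p,z0=.018,yaws=[-.02]),4))
E
python3 mv.py
```

```text
pics/top13.png origin 299 162 x 7
top [ 1.794716e+02  5.724000e-01 -1.749000e-01 -1.040000e-02]
side [ 2.2755e+02  5.4440e-01 -1.5040e-01 -6.9680e-01]
top [ 1.802212e+02  5.748000e-01 -8.560000e-02 -4.050000e-02]
side [ 2.848629e+02  5.673000e-01 -9.390000e-02  4.910000e-02]
top [ 1.803337e+02  5.761000e-01  5.400000e-03 -3.730000e-02]
side [ 2.347968e+02  5.792000e-01  4.300000e-03 -4.290000e-02]
t 35.27 p [0.448  0.2189 0.2013] psi 40.2 F [ 0.  -0.6 -0.5] grip 0.545 q7 -0.17 q5 0.41
```

View pics/top13.png

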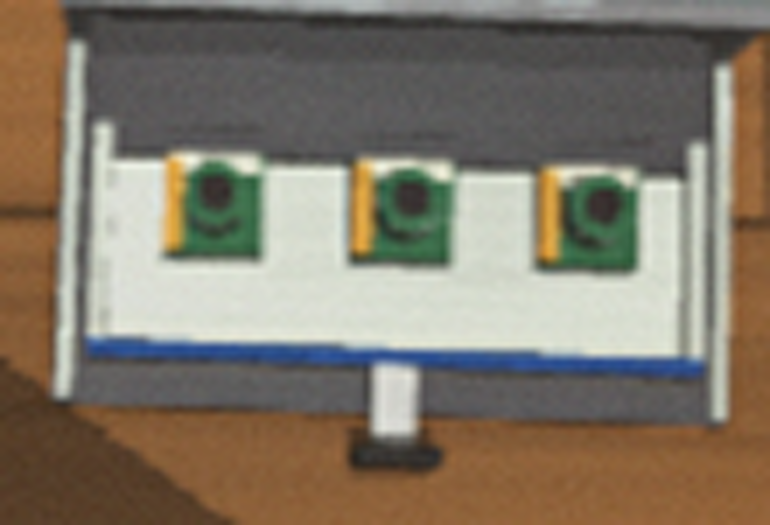

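View pics/side13f.png

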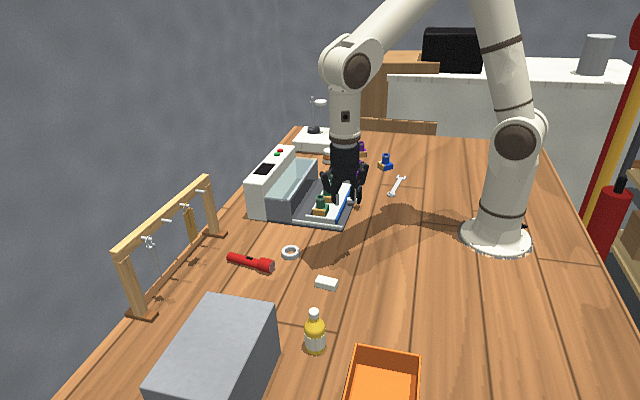

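All three stubs are still flush with the bar. Fits:
- **A:** (0.576, 0.0055)
- **B:** (0.5745, −0.0855)
- **C:** (0.5725, −0.175)

I'll turn A first.

```bash
python3 mv.py .576 .0055 .13 45
```

```text
t 35.27 p [0.448  0.2189 0.2013] psi 40.2 F [ 0.  -0.6 -0.5] grip 0.545 q7 -0.17 q5 0.41
tx -24.57 ty -4.00 tz 7.10  ax -0.000 ay -0.001 az -0.083  rows>=5
```

{"method": "carry_out", "body": {
  "plan": [
    {"jaw": 55,"tx": -24.6,"ty": -4,"tz": 0,"ax": 0,"ay": 0,"az": -0.083},
    {"jaw": 55,"tx": -24.6,"ty": -4,"tz": 0,"ax": 0,"ay": 0,"az": -0.083},
    {"jaw": 55,"tx": -24.6,"ty": -4,"tz": 0,"ax": 0,"ay": 0,"az": -0.083},
    {"jaw": 55,"tx": -24.6,"ty": -4,"tz": 0,"ax": 0,"ay": 0,"az": -0.083},
    {"jaw": 55,"tx": -24.6,"ty": -4,"tz": 7,"ax": 0,"ay": 0,"az": -0.083},
    {"jaw": 55,"tx": -24.6,"ty": -4,"tz": 7,"ax": 0,"ay": 0,"az": -0.083},
    {"jaw": 55,"tx": -24.6,"ty": -4,"tz": 7,"ax": 0,"ay": 0,"az": -0.083},
    {"jaw": 55,"tx": -24.6,"ty": -4,"tz": 7,"ax": 0,"ay": 0,"az": -0.083}
  ],
  "newtons": 60
}}

```text
time: 36.28
eef_pos: [0.5776, 0.0058, 0.1334]
ee_rot: [1.203, 2.9, 0.004]
contact_force: [0.9, -1.0, -0.9]
grip_width: 0.55
```

```bash
python3 mv.py .576 .0055 .0505 45
```

```text
t 36.27 p [0.5776 0.0058 0.1334] psi 44.9 F [ 0.9 -1.  -0.9] grip 0.550 q7 0.26 q5 0.58
tx 0.10 ty -0.15 tz 8.29  ax 0.003 ay 0.001 az -0.001  rows>=2
```

{"method": "carry_out", "body": {
  "plan": [
    {"jaw": 55,"tx": 0.1,"ty": -0.2,"tz": 4,"ax": 0,"ay": 0,"az": 0},
    {"jaw": 55,"tx": 0.1,"ty": -0.2,"tz": 7.5,"ax": 0,"ay": 0,"az": 0},
    {"jaw": 55,"tx": 0.1,"ty": -0.2,"tz": 8.2,"ax": 0,"ay": 0,"az": 0},
    {"jaw": 55,"tx": 0.1,"ty": -0.2,"tz": 8.2,"ax": 0,"ay": 0,"az": 0},
    {"jaw": 20,"tx": 0.1,"ty": -0.2,"tz": 8.2,"ax": 0,"ay": 0,"az": 0},
    {"jaw": 20,"tx": 0.1,"ty": -0.2,"tz": 8.2,"ax": 0,"ay": 0,"az": 0},
    {"jaw": 20,"tx": 0.1,"ty": -0.2,"tz": 8.2,"ax": 0,"ay": 0,"az": 0},
    {"jaw": 20,"tx": 0.1,"ty": -0.2,"tz": 8.2,"ax": 0,"ay": 0,"az": 0}
  ]
}}

```text
time: 37.28
eef_pos: [0.5762, 0.005, 0.0514]
ee_rot: [1.204, 2.899, 0.005]
contact_force: [0.2, 0.3, 6.9]
grip_width: 0.332
```

```bash
python3 mv.py .556 .0055 .058 45
```

```text
t 37.27 p [0.5762 0.005  0.0514] psi 44.9 F [0.2 0.3 6.9] grip 0.332 q7 0.18 q5 0.69
tx 1.46 ty -1.39 tz -0.66  ax 0.004 ay 0.001 az -0.002  rows>=1
```

{"method": "carry_out", "body": {
  "plan": [
    {"jaw": 20,"tx": 0.7,"ty": -0.7,"tz": -0.8,"ax": 0,"ay": 0,"az": 0},
    {"jaw": 20,"tx": 1.4,"ty": -1.4,"tz": -0.8,"ax": 0,"ay": 0,"az": 0},
    {"jaw": 20,"tx": 1.4,"ty": -1.4,"tz": -0.8,"ax": 0,"ay": 0,"az": 0.18},
    {"jaw": 20,"tx": 1.4,"ty": -1.4,"tz": -0.8,"ax": 0,"ay": 0,"az": 0.36},
    {"jaw": 20,"tx": 1.4,"ty": -1.4,"tz": -0.8,"ax": 0,"ay": 0,"az": 0.54},
    {"jaw": 20,"tx": 1.4,"ty": -1.4,"tz": -0.8,"ax": 0,"ay": 0,"az": 0.72},
    {"jaw": 20,"tx": 1.4,"ty": -1.4,"tz": -0.8,"ax": 0,"ay": 0,"az": 0.9},
    {"jaw": 20,"tx": 1.4,"ty": -1.4,"tz": -0.8,"ax": 0,"ay": 0,"az": 1.08},
    {"jaw": 20,"tx": 1.4,"ty": -1.4,"tz": -0.8,"ax": 0,"ay": 0,"az": 1.26},
    {"jaw": 20,"tx": 1.4,"ty": -1.4,"tz": -0.8,"ax": 0,"ay": 0,"az": 1.44}
  ],
  "newtons": 80
}}

```text
time: 38.52
eef_pos: [0.5529, 0.0042, 0.0567]
ee_rot: [-2.822, -1.376, 0.002]
contact_force: [0.5, -1.0, -4.7]
grip_width: 0.331
```

```bash
python3 mv.py .560 .0055 .0525 -45.3
```

```text
t 38.52 p [0.5529 0.0042 0.0567] psi -38.0 F [ 0.5 -1.  -4.7] grip 0.331 q7 -1.05 q5 0.39
tx 0.54 ty 0.48 tz 0.42  ax -0.003 ay 0.000 az 0.128  rows>=1
```

{"method": "carry_out", "body": {
  "plan": [
    {"jaw": 20,"tx": 0.1,"ty": -0.1,"tz": 0,"ax": 0,"ay": 0,"az": 0.128},
    {"jaw": 20,"tx": 0.1,"ty": -0.1,"tz": 0.3,"ax": 0,"ay": 0,"az": 0.128},
    {"jaw": 20,"tx": 0.4,"ty": 0.3,"tz": 0.4,"ax": 0,"ay": 0,"az": 0.128},
    {"jaw": 20,"tx": 0.7,"ty": 0.7,"tz": 0.4,"ax": 0,"ay": 0,"az": 0.128},
    {"jaw": 20,"tx": 1.0,"ty": 1.1,"tz": 0.4,"ax": 0,"ay": 0,"az": 0.128},
    {"jaw": 20,"tx": 1.2,"ty": 1.35,"tz": 0.4,"ax": 0,"ay": 0,"az": 0.128},
    {"jaw": 20,"tx": 1.2,"ty": 1.35,"tz": 0.4,"ax": 0,"ay": 0,"az": 0.128}
  ]
}}

```text
time: 39.4
eef_pos: [0.5728, 0.0056, 0.0532]
ee_rot: [-2.901, -1.202, -0.001]
contact_force: [0.1, 1.0, -3.1]
grip_width: 0.328
```

```bash
python3 mv.py .576 .0055 .0525 -45.5
```

```text
t 39.40 p [0.5728 0.0056 0.0532] psi -45.0 F [ 0.1  1.  -3.1] grip 0.328 q7 -1.15 q5 0.38
tx 0.22 ty 0.24 tz 0.07  ax -0.001 ay -0.001 az 0.009  rows>=1
```

{"method": "carry_out", "body": {
  "plan": [
    {"jaw": 20,"tx": 0.07,"ty": 0.07,"tz": 0.1,"ax": 0,"ay": 0,"az": 0.01},
    {"jaw": 20,"tx": 0.14,"ty": 0.14,"tz": 0.1,"ax": 0,"ay": 0,"az": 0.01},
    {"jaw": 20,"tx": 0.21,"ty": 0.21,"tz": 0.1,"ax": 0,"ay": 0,"az": 0.01},
    {"jaw": 20,"tx": 0.25,"ty": 0.25,"tz": 0.1,"ax": 0,"ay": 0,"az": 0.01},
    {"jaw": 20,"tx": 0.25,"ty": 0.25,"tz": 0.1,"ax": 0,"ay": 0,"az": 0.01}
  ]
}}

```text
time: 40.02
eef_pos: [0.5761, 0.0056, 0.0522]
ee_rot: [-2.907, -1.188, -0.0]
contact_force: [0.2, -0.1, -4.2]
grip_width: 0.328
```

```bash
python3 mv.py .576 .0055 .0525 -45.5
```

```text
t 40.02 p [0.5761 0.0056 0.0522] psi -45.6 F [ 0.2 -0.1 -4.2] grip 0.328 q7 -1.16 q5 0.37
tx -0.01 ty 0.00 tz -0.03  ax -0.001 ay -0.001 az -0.001  rows>=1
```

{"method": "carry_out", "body": {
  "plan": [
    {"jaw": 20,"tx": 0.07,"ty": 0.07,"tz": 0,"ax": 0,"ay": 0,"az": 0},
    {"jaw": 20,"tx": 0.14,"ty": 0.14,"tz": 0,"ax": 0,"ay": 0,"az": 0},
    {"jaw": 20,"tx": 0.18,"ty": 0.18,"tz": 0,"ax": 0,"ay": 0,"az": 0},
    {"jaw": 20,"tx": 0.18,"ty": 0.18,"tz": 0,"ax": 0,"ay": 0,"az": 0}
  ]
}}

```text
time: 40.52
eef_pos: [0.5779, 0.0057, 0.052]
ee_rot: [-2.906, -1.188, 0.002]
contact_force: [-2.0, 1.1, -3.0]
grip_width: 0.322
```

```bash
python3 mv.py .576 .0055 .0525 -45.5
```

```text
t 40.52 p [0.5779 0.0057 0.052 ] psi -45.5 F [-2.   1.1 -3. ] grip 0.322 q7 -1.16 q5 0.37
tx -0.15 ty -0.12 tz -0.05  ax -0.002 ay 0.000 az -0.001  rows>=1
```

{"method": "carry_out", "body": {
  "plan": [
    {"jaw": 20,"tx": 0.08,"ty": 0.08,"tz": 0,"ax": 0,"ay": 0,"az": 0},
    {"jaw": 20,"tx": 0.08,"ty": 0.08,"tz": 0.1,"ax": 0,"ay": 0,"az": 0},
    {"jaw": 20,"tx": 0.08,"ty": 0.08,"tz": 0.1,"ax": 0,"ay": 0,"az": 0}
  ]
}}

```text
time: 40.9
eef_pos: [0.5791, 0.0056, 0.0516]
ee_rot: [-2.907, -1.188, 0.002]
contact_force: [-5.2, -0.6, 3.3]
grip_width: 0.331
```

```bash
python3 mv.py .576 .0055 .0525 -45.5
```

```text
t 40.90 p [0.5791 0.0056 0.0516] psi -45.5 F [-5.2 -0.6  3.3] grip 0.331 q7 -1.16 q5 0.38
tx -0.22 ty -0.21 tz -0.09  ax -0.002 ay 0.001 az -0.001  rows>=1
```

Released position reached. I'll open, rise and go above B at ψ=45.

{"method": "carry_out", "body": {
  "plan": [
    {"jaw": 55,"tx": 0,"ty": 0,"tz": 0,"ax": 0,"ay": 0,"az": 0},
    {"jaw": 55,"tx": 0,"ty": 0,"tz": 0,"ax": 0,"ay": 0,"az": 0},
    {"jaw": 55,"tx": 0,"ty": 0,"tz": 0,"ax": 0,"ay": 0,"az": 0},
    {"jaw": 55,"tx": 0,"ty": 0,"tz": -3,"ax": 0,"ay": 0,"az": 0},
    {"jaw": 55,"tx": 0,"ty": 0,"tz": -8,"ax": 0,"ay": 0,"az": 0},
    {"jaw": 55,"tx": 0,"ty": 0,"tz": -10,"ax": 0,"ay": 0,"az": 0},
    {"jaw": 55,"tx": 0,"ty": 0,"tz": -10,"ax": 0,"ay": 0,"az": 0}
  ],
  "newtons": 60
}}

```text
time: 41.78
eef_pos: [0.5811, 0.0054, 0.1528]
ee_rot: [2.908, 1.188, 0.006]
contact_force: [0.4, 0.1, -0.9]
grip_width: 0.555
```

```bash
python3 mv.py .576 -.0855 .14 45
python3 - <<'E'
from h import *
from workcell import arm
im=arm.camera("side"); crop(im,*proj("side",(.56,-.08,.05)),110,85,7,f"pics/side14.png")
E
```

```text
t 41.77 p [0.5811 0.0054 0.1528] psi -45.6 F [ 0.4  0.1 -0.9] grip 0.555 q7 -1.09 q5 0.29
tx -6.73 ty 6.13 tz 1.27  ax 0.004 ay -0.001 az -1.581  rows>=9
pics/side14.png origin 275 150 x 7
```

View pics/side14.png

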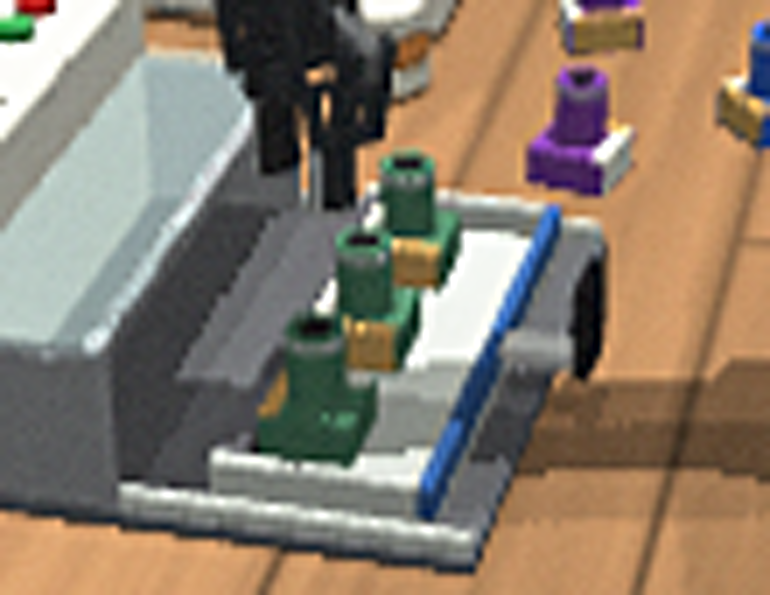

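A is turned, with brass against the bar. Going to B.

{"method": "carry_out", "body": {
  "plan": [
    {"jaw": 55,"tx": -2,"ty": 2,"tz": 0,"ax": 0,"ay": 0,"az": -0.18},
    {"jaw": 55,"tx": -4,"ty": 4,"tz": 0,"ax": 0,"ay": 0,"az": -0.36},
    {"jaw": 55,"tx": -6.7,"ty": 6.1,"tz": 0,"ax": 0,"ay": 0,"az": -0.54},
    {"jaw": 55,"tx": -6.7,"ty": 6.1,"tz": 0,"ax": 0,"ay": 0,"az": -0.72},
    {"jaw": 55,"tx": -6.7,"ty": 6.1,"tz": 0,"ax": 0,"ay": 0,"az": -0.9},
    {"jaw": 55,"tx": -6.7,"ty": 6.1,"tz": 0,"ax": 0,"ay": 0,"az": -1.08},
    {"jaw": 55,"tx": -6.7,"ty": 6.1,"tz": 0,"ax": 0,"ay": 0,"az": -1.26},
    {"jaw": 55,"tx": -6.7,"ty": 6.1,"tz": 0,"ax": 0,"ay": 0,"az": -1.44},
    {"jaw": 55,"tx": -6.7,"ty": 6.1,"tz": 0,"ax": 0,"ay": 0,"az": -1.581},
    {"jaw": 55,"tx": -6.7,"ty": 6.1,"tz": 0,"ax": 0,"ay": 0,"az": -1.581}
  ]
}}

```text
time: 43.08
eef_pos: [0.5734, -0.0849, 0.149]
ee_rot: [-1.201, -2.898, -0.002]
contact_force: [-0.0, 0.4, 0.3]
grip_width: 0.548
```

```bash
python3 mv.py .576 -.0855 .0505 45
```

```text
t 43.08 p [ 0.5734 -0.0849  0.149 ] psi 45.0 F [-0.   0.4  0.3] grip 0.548 q7 0.47 q5 0.51
tx -0.27 ty 0.14 tz 9.85  ax -0.000 ay -0.005 az -0.001  rows>=2
```

{"method": "carry_out", "body": {
  "plan": [
    {"jaw": 55,"tx": -0.2,"ty": 0.1,"tz": 5,"ax": 0,"ay": 0,"az": 0},
    {"jaw": 55,"tx": -0.2,"ty": 0.1,"tz": 9,"ax": 0,"ay": 0,"az": 0},
    {"jaw": 55,"tx": -0.2,"ty": 0.1,"tz": 9.8,"ax": 0,"ay": -0.005,"az": 0},
    {"jaw": 55,"tx": -0.2,"ty": 0.1,"tz": 9.8,"ax": 0,"ay": -0.005,"az": 0},
    {"jaw": 55,"tx": -0.2,"ty": 0.1,"tz": 9.8,"ax": 0,"ay": -0.005,"az": 0},
    {"jaw": 20,"tx": -0.2,"ty": 0.1,"tz": 9.8,"ax": 0,"ay": -0.005,"az": 0},
    {"jaw": 20,"tx": -0.2,"ty": 0.1,"tz": 9.8,"ax": 0,"ay": -0.005,"az": 0},
    {"jaw": 20,"tx": -0.2,"ty": 0.1,"tz": 9.8,"ax": 0,"ay": -0.005,"az": 0},
    {"jaw": 20,"tx": -0.2,"ty": 0.1,"tz": 9.8,"ax": 0,"ay": -0.005,"az": 0}
  ]
}}

```text
time: 44.2
eef_pos: [0.5776, -0.086, 0.0548]
ee_rot: [1.2, 2.897, -0.002]
contact_force: [-1.5, -0.5, 6.6]
grip_width: 0.335
```

```bash
python3 mv.py .556 -.0855 .06 45
```

```text
t 44.20 p [ 0.5776 -0.086   0.0548] psi 45.0 F [-1.5 -0.5  6.6] grip 0.335 q7 0.37 q5 0.64
tx 1.56 ty -1.49 tz -0.53  ax 0.001 ay 0.006 az -0.000  rows>=1
```

{"method": "carry_out", "body": {
  "plan": [
    {"jaw": 20,"tx": 0.7,"ty": -0.7,"tz": -0.8,"ax": 0,"ay": 0,"az": 0},
    {"jaw": 20,"tx": 1.4,"ty": -1.4,"tz": -0.8,"ax": 0,"ay": 0,"az": 0.13},
    {"jaw": 20,"tx": 1.5,"ty": -1.5,"tz": -0.8,"ax": 0,"ay": 0,"az": 0.31},
    {"jaw": 20,"tx": 1.5,"ty": -1.5,"tz": -0.8,"ax": 0,"ay": 0,"az": 0.49},
    {"jaw": 20,"tx": 1.5,"ty": -1.5,"tz": -0.8,"ax": 0,"ay": 0,"az": 0.67},
    {"jaw": 20,"tx": 1.5,"ty": -1.5,"tz": -0.8,"ax": 0,"ay": 0,"az": 0.85},
    {"jaw": 20,"tx": 1.5,"ty": -1.5,"tz": -0.8,"ax": 0,"ay": 0,"az": 1.03},
    {"jaw": 20,"tx": 1.5,"ty": -1.5,"tz": -0.8,"ax": 0,"ay": 0,"az": 1.21},
    {"jaw": 20,"tx": 1.5,"ty": -1.5,"tz": -0.8,"ax": 0,"ay": 0,"az": 1.39},
    {"jaw": 20,"tx": 1.5,"ty": -1.5,"tz": -0.8,"ax": 0,"ay": 0,"az": 1.571}
  ],
  "newtons": 80
}}

```text
time: 45.45
eef_pos: [0.5542, -0.0854, 0.061]
ee_rot: [2.904, 1.193, 0.002]
contact_force: [0.1, 0.8, -5.6]
grip_width: 0.33
```

```bash
python3 mv.py .574 -.0855 .056 -45.3
```

```text
t 45.45 p [ 0.5542 -0.0854  0.061 ] psi -45.3 F [ 0.1  0.8 -5.6] grip 0.330 q7 -0.96 q5 0.32
tx 1.40 ty 1.40 tz 0.50  ax 0.002 ay -0.000 az -0.001  rows>=1
```

{"method": "carry_out", "body": {
  "plan": [
    {"jaw": 20,"tx": 0.3,"ty": 0.3,"tz": 0.3,"ax": 0,"ay": 0,"az": 0},
    {"jaw": 20,"tx": 0.6,"ty": 0.6,"tz": 0.5,"ax": 0,"ay": 0,"az": 0},
    {"jaw": 20,"tx": 0.9,"ty": 0.9,"tz": 0.5,"ax": 0,"ay": 0,"az": 0},
    {"jaw": 20,"tx": 1.2,"ty": 1.2,"tz": 0.5,"ax": 0,"ay": 0,"az": 0},
    {"jaw": 20,"tx": 1.4,"ty": 1.4,"tz": 0.5,"ax": 0,"ay": 0,"az": 0},
    {"jaw": 20,"tx": 1.5,"ty": 1.5,"tz": 0.55,"ax": 0,"ay": 0,"az": 0},
    {"jaw": 20,"tx": 1.55,"ty": 1.55,"tz": 0.55,"ax": 0,"ay": 0,"az": 0},
    {"jaw": 20,"tx": 1.55,"ty": 1.55,"tz": 0.55,"ax": 0,"ay": 0,"az": 0}
  ]
}}

```text
time: 46.45
eef_pos: [0.5764, -0.0856, 0.0552]
ee_rot: [2.9, 1.202, 0.0]
contact_force: [-3.6, 0.1, -3.5]
grip_width: 0.326
```

```bash
python3 mv.py .574 -.0855 .056 -45.3
```

```text
t 46.45 p [ 0.5764 -0.0856  0.0552] psi -45.0 F [-3.6  0.1 -3.5] grip 0.326 q7 -0.95 q5 0.33
tx -0.16 ty -0.17 tz -0.08  ax 0.002 ay 0.001 az 0.006  rows>=1
```

Contact is at the expected place. Nudge, seat and release.

{"method": "carry_out", "body": {
  "plan": [
    {"jaw": 20,"tx": 0.08,"ty": 0.08,"tz": 0,"ax": 0,"ay": 0,"az": 0},
    {"jaw": 20,"tx": 0.08,"ty": 0.08,"tz": 0.07,"ax": 0,"ay": 0,"az": 0},
    {"jaw": 20,"tx": 0.08,"ty": 0.08,"tz": 0.1,"ax": 0,"ay": 0,"az": 0}
  ]
}}

```text
time: 46.82
eef_pos: [0.5776, -0.0856, 0.0549]
ee_rot: [2.9, 1.202, 0.001]
contact_force: [-6.3, 0.4, 3.5]
grip_width: 0.325
```

```bash
python3 mv.py .574 -.0855 .056 -45.3
```

```text
t 46.83 p [ 0.5776 -0.0856  0.0549] psi -45.0 F [-6.3  0.4  3.5] grip 0.325 q7 -0.96 q5 0.33
tx -0.25 ty -0.26 tz -0.11  ax 0.003 ay 0.001 az 0.006  rows>=1
```

{"method": "carry_out", "body": {
  "plan": [
    {"jaw": 55,"tx": 0,"ty": 0,"tz": 0,"ax": 0,"ay": 0,"az": 0},
    {"jaw": 55,"tx": 0,"ty": 0,"tz": 0,"ax": 0,"ay": 0,"az": 0},
    {"jaw": 55,"tx": 0,"ty": 0,"tz": 0,"ax": 0,"ay": 0,"az": 0},
    {"jaw": 55,"tx": 0,"ty": 0,"tz": -3,"ax": 0,"ay": 0,"az": 0},
    {"jaw": 55,"tx": 0,"ty": 0,"tz": -8,"ax": 0,"ay": 0,"az": 0},
    {"jaw": 55,"tx": 0,"ty": 0,"tz": -10,"ax": 0,"ay": 0,"az": 0},
    {"jaw": 55,"tx": 0,"ty": 0,"tz": -10,"ax": 0,"ay": 0,"az": 0}
  ],
  "newtons": 60
}}

```text
time: 47.7
eef_pos: [0.5797, -0.0856, 0.1563]
ee_rot: [2.897, 1.2, 0.009]
contact_force: [-0.4, 1.5, 0.1]
grip_width: 0.545
```

```bash
python3 mv.py .575 -.175 .14 45
python3 - <<'E'
from h import *
from workcell import arm
im=arm.camera("side"); crop(im,*proj("side",(.56,-.08,.05)),110,85,7,f"pics/side15.png")
E
```

```text
t 47.70 p [ 0.5797 -0.0856  0.1563] psi -45.0 F [-0.4  1.5  0.1] grip 0.545 q7 -0.89 q5 0.25
tx -6.66 ty 5.98 tz 1.65  ax 0.008 ay 0.003 az -1.571  rows>=9
pics/side15.png origin 275 150 x 7
```

View pics/side15.png

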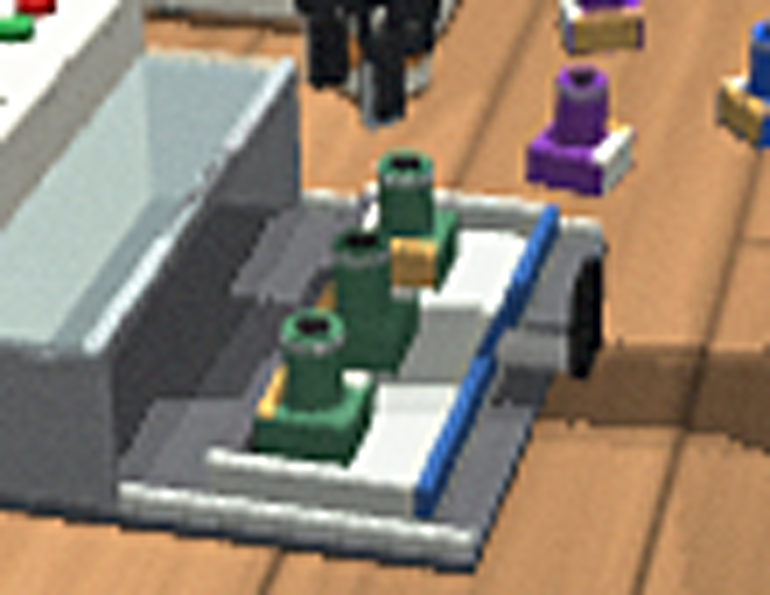

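{"method": "carry_out", "body": {
  "plan": [
    {"jaw": 55,"tx": -2,"ty": 2,"tz": 0,"ax": 0,"ay": 0,"az": -0.18},
    {"jaw": 55,"tx": -4,"ty": 4,"tz": 0,"ax": 0,"ay": 0,"az": -0.36},
    {"jaw": 55,"tx": -6.7,"ty": 6,"tz": 0,"ax": 0,"ay": 0,"az": -0.54},
    {"jaw": 55,"tx": -6.7,"ty": 6,"tz": 0,"ax": 0,"ay": 0,"az": -0.72},
    {"jaw": 55,"tx": -6.7,"ty": 6,"tz": 0,"ax": 0,"ay": 0,"az": -0.9},
    {"jaw": 55,"tx": -6.7,"ty": 6,"tz": 0,"ax": 0,"ay": 0,"az": -1.08},
    {"jaw": 55,"tx": -6.7,"ty": 6,"tz": 0,"ax": 0,"ay": 0,"az": -1.26},
    {"jaw": 55,"tx": -6.7,"ty": 6,"tz": 0,"ax": 0,"ay": 0,"az": -1.44},
    {"jaw": 55,"tx": -6.7,"ty": 6,"tz": 0,"ax": 0,"ay": 0,"az": -1.571},
    {"jaw": 55,"tx": -6.7,"ty": 6,"tz": 0,"ax": 0,"ay": 0,"az": -1.571}
  ]
}}

```text
time: 49.0
eef_pos: [0.5721, -0.1749, 0.1526]
ee_rot: [1.203, 2.902, -0.0]
contact_force: [0.8, -0.2, -0.5]
grip_width: 0.549
```

```bash
python3 mv.py .575 -.175 .0505 45
```

```text
t 49.00 p [ 0.5721 -0.1749  0.1526] psi 45.0 F [ 0.8 -0.2 -0.5] grip 0.549 q7 0.66 q5 0.47
tx -0.21 ty 0.20 tz 10.21  ax 0.000 ay 0.000 az -0.001  rows>=2
```

{"method": "carry_out", "body": {
  "plan": [
    {"jaw": 55,"tx": -0.1,"ty": 0.1,"tz": 5,"ax": 0,"ay": 0,"az": 0},
    {"jaw": 55,"tx": -0.1,"ty": 0.1,"tz": 9,"ax": 0,"ay": 0,"az": 0},
    {"jaw": 55,"tx": -0.1,"ty": 0.1,"tz": 10.3,"ax": 0,"ay": 0,"az": 0},
    {"jaw": 55,"tx": -0.1,"ty": 0.1,"tz": 10.3,"ax": 0,"ay": 0,"az": 0},
    {"jaw": 55,"tx": -0.1,"ty": 0.1,"tz": 10.3,"ax": 0,"ay": 0,"az": 0},
    {"jaw": 20,"tx": -0.1,"ty": 0.1,"tz": 10.3,"ax": 0,"ay": 0,"az": 0},
    {"jaw": 20,"tx": -0.1,"ty": 0.1,"tz": 10.3,"ax": 0,"ay": 0,"az": 0},
    {"jaw": 20,"tx": -0.1,"ty": 0.1,"tz": 10.3,"ax": 0,"ay": 0,"az": 0},
    {"jaw": 20,"tx": -0.1,"ty": 0.1,"tz": 10.3,"ax": 0,"ay": 0,"az": 0}
  ]
}}

```text
time: 50.12
eef_pos: [0.5764, -0.1756, 0.0536]
ee_rot: [1.199, 2.896, -0.001]
contact_force: [-0.8, 0.6, 6.9]
grip_width: 0.33
```

```bash
python3 mv.py .554 -.175 .06 45
```

```text
t 50.12 p [ 0.5764 -0.1756  0.0536] psi 45.0 F [-0.8  0.6  6.9] grip 0.330 q7 0.57 q5 0.59
tx 1.62 ty -1.54 tz -0.66  ax 0.002 ay 0.006 az 0.000  rows>=1
```

{"method": "carry_out", "body": {
  "plan": [
    {"jaw": 20,"tx": 0.7,"ty": -0.7,"tz": -0.8,"ax": 0,"ay": 0,"az": 0},
    {"jaw": 20,"tx": 1.4,"ty": -1.4,"tz": -0.8,"ax": 0,"ay": 0,"az": 0.13},
    {"jaw": 20,"tx": 1.5,"ty": -1.5,"tz": -0.8,"ax": 0,"ay": 0,"az": 0.31},
    {"jaw": 20,"tx": 1.5,"ty": -1.5,"tz": -0.8,"ax": 0,"ay": 0,"az": 0.49},
    {"jaw": 20,"tx": 1.5,"ty": -1.5,"tz": -0.8,"ax": 0,"ay": 0,"az": 0.67},
    {"jaw": 20,"tx": 1.5,"ty": -1.5,"tz": -0.8,"ax": 0,"ay": 0,"az": 0.85},
    {"jaw": 20,"tx": 1.5,"ty": -1.5,"tz": -0.8,"ax": 0,"ay": 0,"az": 1.03},
    {"jaw": 20,"tx": 1.5,"ty": -1.5,"tz": -0.8,"ax": 0,"ay": 0,"az": 1.21},
    {"jaw": 20,"tx": 1.5,"ty": -1.5,"tz": -0.8,"ax": 0,"ay": 0,"az": 1.39},
    {"jaw": 20,"tx": 1.5,"ty": -1.5,"tz": -0.8,"ax": 0,"ay": 0,"az": 1.571}
  ],
  "newtons": 80
}}

```text
time: 51.38
eef_pos: [0.5521, -0.1752, 0.0593]
ee_rot: [2.905, 1.193, 0.001]
contact_force: [-0.4, 1.0, -4.7]
grip_width: 0.331
```

```bash
python3 mv.py .573 -.175 .055 -45.3
```

```text
t 51.38 p [ 0.5521 -0.1752  0.0593] psi -45.3 F [-0.4  1.  -4.7] grip 0.331 q7 -0.75 q5 0.27
tx 1.50 ty 1.45 tz 0.43  ax 0.002 ay 0.000 az -0.001  rows>=1
```

{"method": "carry_out", "body": {
  "plan": [
    {"jaw": 20,"tx": 0.3,"ty": 0.3,"tz": 0.3,"ax": 0,"ay": 0,"az": 0},
    {"jaw": 20,"tx": 0.6,"ty": 0.6,"tz": 0.45,"ax": 0,"ay": 0,"az": 0},
    {"jaw": 20,"tx": 0.9,"ty": 0.9,"tz": 0.45,"ax": 0,"ay": 0,"az": 0},
    {"jaw": 20,"tx": 1.2,"ty": 1.2,"tz": 0.45,"ax": 0,"ay": 0,"az": 0},
    {"jaw": 20,"tx": 1.4,"ty": 1.4,"tz": 0.5,"ax": 0,"ay": 0,"az": 0},
    {"jaw": 20,"tx": 1.5,"ty": 1.5,"tz": 0.5,"ax": 0,"ay": 0,"az": 0},
    {"jaw": 20,"tx": 1.6,"ty": 1.6,"tz": 0.5,"ax": 0,"ay": 0,"az": 0},
    {"jaw": 20,"tx": 1.6,"ty": 1.6,"tz": 0.5,"ax": 0,"ay": 0,"az": 0}
  ]
}}

```text
time: 52.38
eef_pos: [0.5757, -0.1753, 0.0545]
ee_rot: [2.9, 1.202, 0.001]
contact_force: [-1.7, -0.2, -3.7]
grip_width: 0.33
```

```bash
python3 mv.py .573 -.175 .055 -45.3
```

```text
t 52.38 p [ 0.5757 -0.1753  0.0545] psi -45.0 F [-1.7 -0.2 -3.7] grip 0.330 q7 -0.76 q5 0.27
tx -0.17 ty -0.21 tz -0.05  ax 0.003 ay 0.000 az 0.006  rows>=1
```

{"method": "carry_out", "body": {
  "plan": [
    {"jaw": 20,"tx": 0.07,"ty": 0.07,"tz": 0,"ax": 0,"ay": 0,"az": 0},
    {"jaw": 20,"tx": 0.14,"ty": 0.14,"tz": 0,"ax": 0,"ay": 0,"az": 0},
    {"jaw": 20,"tx": 0.14,"ty": 0.14,"tz": 0.1,"ax": 0,"ay": 0,"az": 0},
    {"jaw": 20,"tx": 0.14,"ty": 0.14,"tz": 0.13,"ax": 0,"ay": 0,"az": 0}
  ]
}}

```text
time: 52.88
eef_pos: [0.5772, -0.1754, 0.0537]
ee_rot: [2.9, 1.202, -0.0]
contact_force: [-5.7, 0.7, 2.8]
grip_width: 0.326
```

```bash
python3 mv.py .573 -.175 .055 -45.3
```

```text
t 52.88 p [ 0.5772 -0.1754  0.0537] psi -45.0 F [-5.7  0.7  2.8] grip 0.326 q7 -0.76 q5 0.28
tx -0.27 ty -0.33 tz -0.13  ax 0.002 ay 0.001 az 0.005  rows>=1
```

{"method": "carry_out", "body": {
  "plan": [
    {"jaw": 55,"tx": 0,"ty": 0,"tz": 0,"ax": 0,"ay": 0,"az": 0},
    {"jaw": 55,"tx": 0,"ty": 0,"tz": 0,"ax": 0,"ay": 0,"az": 0},
    {"jaw": 55,"tx": 0,"ty": 0,"tz": 0,"ax": 0,"ay": 0,"az": 0},
    {"jaw": 55,"tx": 0,"ty": 0,"tz": -3,"ax": 0,"ay": 0,"az": 0},
    {"jaw": 55,"tx": 0,"ty": 0,"tz": -8,"ax": 0,"ay": 0,"az": 0},
    {"jaw": 55,"tx": 0,"ty": 0,"tz": -14,"ax": 0,"ay": 0,"az": 0},
    {"jaw": 55,"tx": 0,"ty": 0,"tz": -14,"ax": 0,"ay": 0,"az": 0}
  ]
}}

```text
time: 53.75
eef_pos: [0.5825, -0.1759, 0.1997]
ee_rot: [2.892, 1.199, 0.018]
contact_force: [0.3, 0.0, 0.1]
grip_width: 0.551
```

```bash
python3 mv.py .43 .24 .2 -1
```

```text
t 53.75 p [ 0.5825 -0.1759  0.1997] psi -45.0 F [0.3 0.  0.1] grip 0.551 q7 -0.69 q5 0.19
tx 18.65 ty -40.17 tz -0.49  ax 0.016 ay -0.001 az -0.767  rows>=8
```

{"method": "carry_out", "body": {
  "plan": [
    {"jaw": 55,"tx": 18.6,"ty": -40.2,"tz": 0,"ax": 0.016,"ay": 0,"az": -0.767},
    {"jaw": 55,"tx": 18.6,"ty": -40.2,"tz": 0,"ax": 0.016,"ay": 0,"az": -0.767},
    {"jaw": 55,"tx": 18.6,"ty": -40.2,"tz": 0,"ax": 0.016,"ay": 0,"az": -0.767},
    {"jaw": 55,"tx": 18.6,"ty": -40.2,"tz": 0,"ax": 0.016,"ay": 0,"az": -0.767},
    {"jaw": 55,"tx": 18.6,"ty": -40.2,"tz": 0,"ax": 0.016,"ay": 0,"az": -0.767},
    {"jaw": 55,"tx": 18.6,"ty": -40.2,"tz": 0,"ax": 0.016,"ay": 0,"az": -0.767},
    {"jaw": 55,"tx": 18.6,"ty": -40.2,"tz": 0,"ax": 0.016,"ay": 0,"az": -0.767},
    {"jaw": 55,"tx": 18.6,"ty": -40.2,"tz": 0,"ax": 0.016,"ay": 0,"az": -0.767},
    {"jaw": 55,"tx": 18.6,"ty": -40.2,"tz": 0,"ax": 0.016,"ay": 0,"az": -0.767}
  ]
}}

```text
time: 54.88
eef_pos: [0.4248, 0.2407, 0.1916]
ee_rot: [-2.232, -2.196, 0.009]
contact_force: [-0.5, -1.5, 0.8]
grip_width: 0.551
```

```bash
python3 - <<'E'
from fit import *
from workcell import arm
im=arm.camera("top"); cv2.imwrite("pics/top16f.png",im[:,:,::-1])
crop(im,*proj("top",(.55,-.08,.03)),110,75,7,"pics/top16.png")
for p in((.576,-.1745),(.577,-.085),(.579,.005)):
    r=fit({"top":im},*p,z0=.018,yaws=[-1.59]);print(np.round(r,4),np.degrees(r[3]).round(1))
E
python3 mv.py
```

```text
pics/top16.png origin 299 162 x 7
[ 1.853335e+02  5.779000e-01 -1.751000e-01 -1.570500e+00] -90.0
[ 1.927687e+02  5.798000e-01 -8.500000e-02 -1.599900e+00] -91.7
[ 1.946953e+02  5.666000e-01 -2.910000e-02 -2.788600e+00] -159.8
t 54.92 p [0.4254 0.2395 0.1916] psi -1.1 F [ 0.2 -0.2 -1.2] grip 0.549 q7 -0.81 q5 0.24
```

View pics/top16.png

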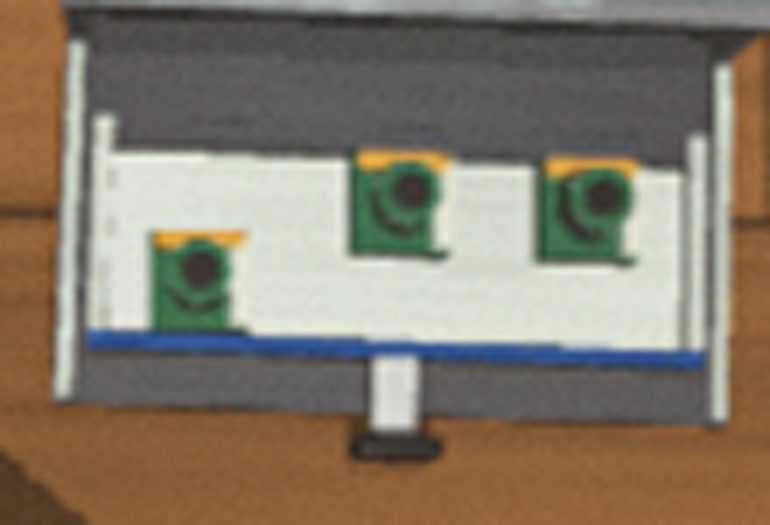

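Stub A has been knocked to the front wall: its crop position is (200,280) and its yaw is nearly unchanged. I'll re-fit it and put it back.

```bash
python3 - <<'E'
from fit import *
im=cv2.imread("pics/top16f.png")[:,:,::-1]
p=unp("top",299+195/7,162+285/7,.042);print(p)
r=fit({"top":im},p[0],p[1],z0=.018,yaws=[-1.59]);print(np.round(r,4),np.degrees(r[3]).round(1))
E
python3 mv.py .541 .01 .14 -45
```

```text
[0.53653863 0.01215438 0.042     ]
[ 1.772324e+02  5.291000e-01  1.230000e-02 -1.582000e+00] -90.6
t 54.92 p [0.4254 0.2395 0.1916] psi -1.1 F [ 0.2 -0.2 -1.2] grip 0.549 q7 -0.81 q5 0.24
tx -22.74 ty 12.05 tz 4.95  ax -0.012 ay 0.002 az 0.767  rows>=5
```

```bash
python3 - <<'E'
from h import *
for nm,x,y in(("A",201,268),("B",412,190),("C",605,197)):
    print(nm,np.round(unp("top",299+x/7-.43,162+y/7-.43,.082),4))
E
python3 mv.py .538 .012 .14 -45
```

```text
A [0.5418 0.0114 0.082 ]
B [ 0.5798 -0.0866  0.082 ]
C [ 0.5778 -0.1767  0.082 ]
t 54.92 p [0.4254 0.2395 0.1916] psi -1.1 F [ 0.2 -0.2 -1.2] grip 0.549 q7 -0.81 q5 0.24
tx -22.55 ty 11.74 tz 4.95  ax -0.012 ay 0.002 az 0.767  rows>=5
```

{"method": "carry_out", "body": {
  "plan": [
    {"jaw": 55,"tx": -22.6,"ty": 11.9,"tz": 0,"ax": -0.012,"ay": 0,"az": 0.767},
    {"jaw": 55,"tx": -22.6,"ty": 11.9,"tz": 0,"ax": -0.012,"ay": 0,"az": 0.767},
    {"jaw": 55,"tx": -22.6,"ty": 11.9,"tz": 0,"ax": -0.012,"ay": 0,"az": 0.767},
    {"jaw": 55,"tx": -22.6,"ty": 11.9,"tz": 0,"ax": -0.012,"ay": 0,"az": 0.767},
    {"jaw": 55,"tx": -22.6,"ty": 11.9,"tz": 4.9,"ax": -0.012,"ay": 0,"az": 0.767},
    {"jaw": 55,"tx": -22.6,"ty": 11.9,"tz": 4.9,"ax": -0.012,"ay": 0,"az": 0.767},
    {"jaw": 55,"tx": -22.6,"ty": 11.9,"tz": 4.9,"ax": -0.012,"ay": 0,"az": 0.767},
    {"jaw": 55,"tx": -22.6,"ty": 11.9,"tz": 4.9,"ax": -0.012,"ay": 0,"az": 0.767}
  ],
  "newtons": 60
}}

```text
time: 55.92
eef_pos: [0.5404, 0.0137, 0.1426]
ee_rot: [2.9, 1.205, 0.003]
contact_force: [-0.0, 0.4, -0.5]
grip_width: 0.549
```

```bash
python3 mv.py .540 .012 .0515 -45
python3 - <<'E'
from h import *
from workcell import arm
im=arm.camera("side"); crop(im,*proj("side",(.56,-.03,.05)),100,80,7,f"pics/side17.png")
E
```

```text
t 55.92 p [0.5404 0.0137 0.1426] psi -44.9 F [-0.   0.4 -0.5] grip 0.549 q7 -1.06 q5 0.23
tx -0.16 ty 0.07 tz 9.11  ax 0.002 ay -0.001 az 0.002  rows>=2
pics/side17.png origin 277 159 x 7
```

View pics/side17.png

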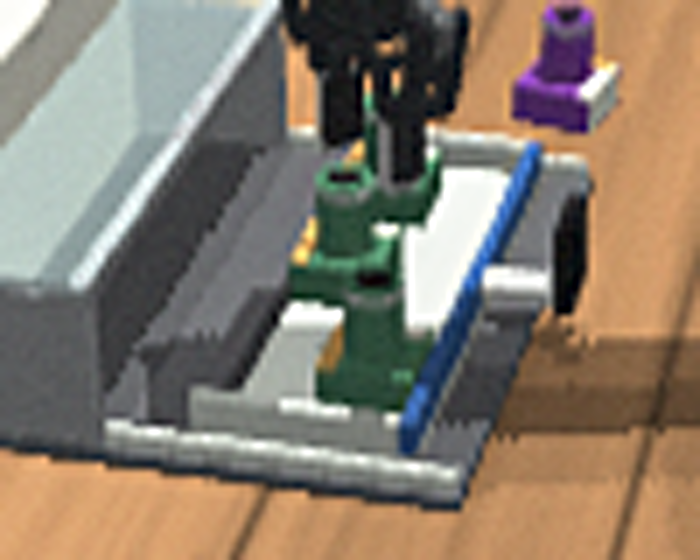

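A stands upright near the front wall, so the regrasp is straightforward.

{"method": "carry_out", "body": {
  "plan": [
    {"jaw": 55,"tx": -0.15,"ty": 0,"tz": 4,"ax": 0,"ay": 0,"az": 0},
    {"jaw": 55,"tx": -0.15,"ty": 0,"tz": 7.5,"ax": 0,"ay": 0,"az": 0},
    {"jaw": 55,"tx": -0.15,"ty": 0,"tz": 9.1,"ax": 0,"ay": 0,"az": 0},
    {"jaw": 55,"tx": -0.15,"ty": 0,"tz": 9.1,"ax": 0,"ay": 0,"az": 0},
    {"jaw": 55,"tx": -0.15,"ty": 0,"tz": 9.1,"ax": 0,"ay": 0,"az": 0},
    {"jaw": 20,"tx": -0.15,"ty": 0,"tz": 9.1,"ax": 0,"ay": 0,"az": 0},
    {"jaw": 20,"tx": -0.15,"ty": 0,"tz": 9.1,"ax": 0,"ay": 0,"az": 0},
    {"jaw": 20,"tx": -0.15,"ty": 0,"tz": 9.1,"ax": 0,"ay": 0,"az": 0},
    {"jaw": 20,"tx": -0.15,"ty": 0,"tz": 9.1,"ax": 0,"ay": 0,"az": 0}
  ]
}}

```text
time: 57.1
eef_pos: [0.5397, 0.0116, 0.0514]
ee_rot: [2.901, 1.202, 0.003]
contact_force: [-1.0, 0.0, 6.9]
grip_width: 0.334
```

```bash
python3 mv.py .576 .006 .055 -45
```

```text
t 57.10 p [0.5397 0.0116 0.0514] psi -45.0 F [-1.   0.   6.9] grip 0.334 q7 -1.13 q5 0.32
tx 2.17 ty 2.96 tz -0.35  ax 0.002 ay -0.001 az 0.000  rows>=1
```

{"method": "carry_out", "body": {
  "plan": [
    {"jaw": 20,"tx": 0,"ty": 0,"tz": -0.5,"ax": 0,"ay": 0,"az": 0},
    {"jaw": 20,"tx": 0.4,"ty": 0.6,"tz": -0.5,"ax": 0,"ay": 0,"az": 0},
    {"jaw": 20,"tx": 0.8,"ty": 1.2,"tz": -0.5,"ax": 0,"ay": 0,"az": 0},
    {"jaw": 20,"tx": 1.2,"ty": 1.8,"tz": -0.4,"ax": 0,"ay": 0,"az": 0},
    {"jaw": 20,"tx": 1.6,"ty": 2.4,"tz": -0.3,"ax": 0,"ay": 0,"az": 0},
    {"jaw": 20,"tx": 2,"ty": 2.8,"tz": -0.2,"ax": 0,"ay": 0,"az": 0},
    {"jaw": 20,"tx": 2.15,"ty": 2.95,"tz": -0.2,"ax": 0,"ay": 0,"az": 0},
    {"jaw": 20,"tx": 2.15,"ty": 2.95,"tz": -0.2,"ax": 0,"ay": 0,"az": 0}
  ],
  "newtons": 80
}}

```text
time: 58.1
eef_pos: [0.5745, 0.0061, 0.0518]
ee_rot: [2.902, 1.203, -0.001]
contact_force: [-0.2, -0.1, -3.0]
grip_width: 0.33
```

```bash
python3 mv.py .576 .006 .052 -45
```

```text
t 58.10 p [0.5745 0.0061 0.0518] psi -45.0 F [-0.2 -0.1 -3. ] grip 0.330 q7 -1.11 q5 0.32
tx 0.09 ty 0.11 tz -0.02  ax 0.000 ay 0.000 az 0.001  rows>=1
```

{"method": "carry_out", "body": {
  "plan": [
    {"jaw": 20,"tx": 0.1,"ty": 0.1,"tz": 0,"ax": 0,"ay": 0,"az": 0},
    {"jaw": 20,"tx": 0.2,"ty": 0.2,"tz": 0,"ax": 0,"ay": 0,"az": 0},
    {"jaw": 20,"tx": 0.3,"ty": 0.3,"tz": 0,"ax": 0,"ay": 0,"az": 0},
    {"jaw": 20,"tx": 0.4,"ty": 0.4,"tz": 0,"ax": 0,"ay": 0,"az": 0},
    {"jaw": 20,"tx": 0.4,"ty": 0.4,"tz": 0,"ax": 0,"ay": 0,"az": 0}
  ]
}}

```text
time: 58.72
eef_pos: [0.5799, 0.006, 0.0518]
ee_rot: [2.902, 1.203, -0.002]
contact_force: [-0.6, 0.4, -3.0]
grip_width: 0.329
```

```bash
python3 mv.py .576 .006 .052 -45
```

```text
t 58.73 p [0.5799 0.006  0.0518] psi -45.0 F [-0.6  0.4 -3. ] grip 0.329 q7 -1.11 q5 0.32
tx -0.27 ty -0.28 tz -0.02  ax -0.000 ay 0.001 az 0.000  rows>=1
```

{"method": "carry_out", "body": {
  "plan": [
    {"jaw": 20,"tx": 0.07,"ty": 0.07,"tz": 0,"ax": 0,"ay": 0,"az": 0},
    {"jaw": 20,"tx": 0.14,"ty": 0.14,"tz": 0,"ax": 0,"ay": 0,"az": 0},
    {"jaw": 20,"tx": 0.21,"ty": 0.21,"tz": 0,"ax": 0,"ay": 0,"az": 0},
    {"jaw": 20,"tx": 0.21,"ty": 0.21,"tz": 0,"ax": 0,"ay": 0,"az": 0}
  ]
}}

```text
time: 59.22
eef_pos: [0.5815, 0.0059, 0.0517]
ee_rot: [-2.902, -1.203, 0.006]
contact_force: [-6.2, 0.6, 1.2]
grip_width: 0.329
```

```bash
python3 mv.py .576 .006 .052 -45
```

```text
t 59.23 p [0.5815 0.0059 0.0517] psi -45.0 F [-6.2  0.6  1.2] grip 0.329 q7 -1.11 q5 0.32
tx -0.38 ty -0.39 tz -0.02  ax -0.002 ay 0.003 az 0.000  rows>=1
```

Contact at 0.5815, as expected. Releasing, rising and moving aside.

{"method": "carry_out", "body": {
  "plan": [
    {"jaw": 20,"tx": 0,"ty": 0,"tz": 0.05,"ax": 0,"ay": 0,"az": 0},
    {"jaw": 55,"tx": 0,"ty": 0,"tz": 0.05,"ax": 0,"ay": 0,"az": 0},
    {"jaw": 55,"tx": 0,"ty": 0,"tz": 0,"ax": 0,"ay": 0,"az": 0},
    {"jaw": 55,"tx": 0,"ty": 0,"tz": 0,"ax": 0,"ay": 0,"az": 0},
    {"jaw": 55,"tx": 0,"ty": 0,"tz": -3,"ax": 0,"ay": 0,"az": 0},
    {"jaw": 55,"tx": 0,"ty": 0,"tz": -8,"ax": 0,"ay": 0,"az": 0},
    {"jaw": 55,"tx": 0,"ty": 0,"tz": -14,"ax": 0,"ay": 0,"az": 0},
    {"jaw": 55,"tx": 0,"ty": 0,"tz": -14,"ax": 0,"ay": 0,"az": 0}
  ],
  "newtons": 60
}}

```text
time: 60.22
eef_pos: [0.5874, 0.0066, 0.1977]
ee_rot: [2.898, 1.201, 0.015]
contact_force: [0.8, -0.8, -0.4]
grip_width: 0.547
```

```bash
python3 mv.py .43 .24 .2 -1
```

```text
t 60.23 p [0.5874 0.0066 0.1977] psi -45.0 F [ 0.8 -0.8 -0.4] grip 0.547 q7 -1.02 q5 0.22
tx 5.39 ty -27.63 tz -0.42  ax 0.011 ay -0.004 az -0.768  rows>=5
```

{"method": "carry_out", "body": {
  "plan": [
    {"jaw": 55,"tx": 5.4,"ty": -27.6,"tz": 0,"ax": 0.011,"ay": 0,"az": -0.768},
    {"jaw": 55,"tx": 5.4,"ty": -27.6,"tz": 0,"ax": 0.011,"ay": 0,"az": -0.768},
    {"jaw": 55,"tx": 5.4,"ty": -27.6,"tz": 0,"ax": 0.011,"ay": 0,"az": -0.768},
    {"jaw": 55,"tx": 5.4,"ty": -27.6,"tz": 0,"ax": 0.011,"ay": 0,"az": -0.768},
    {"jaw": 55,"tx": 5.4,"ty": -27.6,"tz": 0,"ax": 0.011,"ay": 0,"az": -0.768},
    {"jaw": 55,"tx": 5.4,"ty": -27.6,"tz": 0,"ax": 0.011,"ay": 0,"az": -0.768}
  ]
}}

```text
time: 60.98
eef_pos: [0.424, 0.2418, 0.1915]
ee_rot: [-2.226, -2.201, 0.007]
contact_force: [0.2, -0.9, -0.5]
grip_width: 0.549
```

```bash
python3 - <<'E'
from fit import *
from workcell import arm
im=arm.camera("top"); cv2.imwrite("pics/top18f.png",im[:,:,::-1])
crop(im,*proj("top",(.55,-.08,.03)),110,75,7,"pics/top18.png")
for p in((.576,-.1745),(.577,-.085),(.579,.005)):
    r=fit({"top":im},*p,z0=.018,yaws=[-1.59]);print(np.round(r,4),np.degrees(r[3]).round(1))
E
python3 mv.py .465 -.0815 .15 -1
```

```text
pics/top18.png origin 299 162 x 7
[ 1.826777e+02  5.798000e-01 -1.749000e-01 -1.586900e+00] -90.9
[ 1.903954e+02  5.816000e-01 -8.510000e-02 -1.564200e+00] -89.6
[ 1.922604e+02  5.823000e-01  5.800000e-03 -1.556300e+00] -89.2
t 61.02 p [0.4254 0.2399 0.1914] psi -0.8 F [ 0.7 -0.5 -0.2] grip 0.554 q7 -0.81 q5 0.25
tx -32.09 ty 4.47 tz 3.99  ax -0.011 ay -0.003 az 0.003  rows>=6
```

View pics/top18.png

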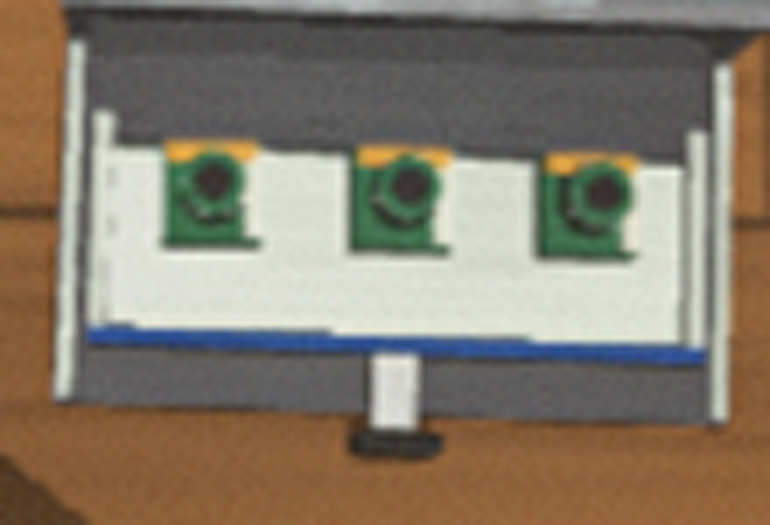

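All three brass bands are flush with the bar: yaws are about −90°, and x follows the bar line at 0.580, 0.5815 and 0.5825. Now to the tab to push it home.

{"method": "carry_out", "body": {
  "plan": [
    {"jaw": 55,"tx": -32.1,"ty": 4.3,"tz": 0,"ax": -0.011,"ay": 0,"az": 0},
    {"jaw": 55,"tx": -32.1,"ty": 4.3,"tz": 0,"ax": -0.011,"ay": 0,"az": 0},
    {"jaw": 55,"tx": -32.1,"ty": 4.3,"tz": 0,"ax": -0.011,"ay": 0,"az": 0},
    {"jaw": 55,"tx": -32.1,"ty": 4.3,"tz": 0,"ax": -0.011,"ay": 0,"az": 0},
    {"jaw": 55,"tx": -32.1,"ty": 4.3,"tz": 0,"ax": -0.011,"ay": 0,"az": 0},
    {"jaw": 45,"tx": -32.1,"ty": 4.3,"tz": 4,"ax": -0.011,"ay": 0,"az": 0},
    {"jaw": 45,"tx": -32.1,"ty": 4.3,"tz": 4,"ax": -0.011,"ay": 0,"az": 0},
    {"jaw": 45,"tx": -32.1,"ty": 4.3,"tz": 4,"ax": -0.011,"ay": 0,"az": 0}
  ],
  "newtons": 50
}}

```text
time: 62.02
eef_pos: [0.4633, -0.0817, 0.1507]
ee_rot: [-2.238, -2.201, -0.005]
contact_force: [-0.1, 0.5, 0.9]
grip_width: 0.449
```

```bash
python3 mv.py .464 -.0815 .049 -1
```

```text
t 62.02 p [ 0.4633 -0.0817  0.1507] psi -1.0 F [-0.1  0.5  0.9] grip 0.449 q7 -0.10 q5 0.22
tx -0.02 ty 0.06 tz 10.17  ax 0.000 ay -0.004 az 0.001  rows>=2
```

{"method": "carry_out", "body": {
  "plan": [
    {"jaw": 45,"tx": 0,"ty": 0,"tz": 5,"ax": 0,"ay": 0,"az": 0},
    {"jaw": 45,"tx": 0,"ty": 0,"tz": 9,"ax": 0,"ay": 0,"az": 0},
    {"jaw": 45,"tx": 0,"ty": 0,"tz": 10.2,"ax": 0,"ay": 0,"az": 0},
    {"jaw": 45,"tx": 0,"ty": 0,"tz": 10.2,"ax": 0,"ay": 0,"az": 0},
    {"jaw": 2,"tx": 0,"ty": 0,"tz": 10.2,"ax": 0,"ay": 0,"az": 0},
    {"jaw": 2,"tx": 0,"ty": 0,"tz": 10.2,"ax": 0,"ay": 0,"az": 0},
    {"jaw": 2,"tx": 0,"ty": 0,"tz": 10.2,"ax": 0,"ay": 0,"az": 0},
    {"jaw": 2,"tx": 0,"ty": 0,"tz": 10.2,"ax": 0,"ay": 0,"az": 0},
    {"jaw": 2,"tx": 0,"ty": 0,"tz": 10.2,"ax": 0,"ay": 0,"az": 0}
  ]
}}

```text
time: 63.15
eef_pos: [0.4637, -0.082, 0.0498]
ee_rot: [-2.241, -2.202, -0.005]
contact_force: [-3.1, 1.5, 7.8]
grip_width: 0.107
```

```bash
python3 mv.py .573 -.083 .0505 -1
```

```text
t 63.15 p [ 0.4637 -0.082   0.0498] psi -1.0 F [-3.1  1.5  7.8] grip 0.107 q7 -0.23 q5 0.37
tx 0.09 ty 10.93 tz -0.05  ax 0.002 ay -0.003 az -0.000  rows>=2
```

{"method": "carry_out", "body": {
  "plan": [
    {"jaw": 2,"tx": 0,"ty": 0.4,"tz": 0,"ax": 0,"ay": 0,"az": 0},
    {"jaw": 2,"tx": 0,"ty": 1.2,"tz": 0,"ax": 0,"ay": 0,"az": 0},
    {"jaw": 2,"tx": 0,"ty": 2.2,"tz": 0,"ax": 0,"ay": 0,"az": 0},
    {"jaw": 2,"tx": 0,"ty": 3.2,"tz": 0,"ax": 0,"ay": 0,"az": 0},
    {"jaw": 2,"tx": 0,"ty": 4.2,"tz": 0,"ax": 0,"ay": 0,"az": 0},
    {"jaw": 2,"tx": 0,"ty": 5.2,"tz": 0,"ax": 0,"ay": 0,"az": 0},
    {"jaw": 2,"tx": 0,"ty": 6.2,"tz": 0,"ax": 0,"ay": 0,"az": 0},
    {"jaw": 2,"tx": 0,"ty": 7.2,"tz": 0,"ax": 0,"ay": 0,"az": 0},
    {"jaw": 2,"tx": 0,"ty": 8.2,"tz": 0,"ax": 0,"ay": 0,"az": 0},
    {"jaw": 2,"tx": 0,"ty": 9,"tz": 0,"ax": 0,"ay": 0,"az": 0}
  ]
}}

```text
time: 64.4
eef_pos: [0.5527, -0.0838, 0.0499]
ee_rot: [-2.24, -2.2, -0.002]
contact_force: [-6.3, 0.1, 8.3]
grip_width: 0.112
```

{"method": "carry_out", "body": {
  "plan": [
    {"jaw": 2,"tx": 0,"ty": 0.6,"tz": -0.05,"ax": 0,"ay": 0,"az": 0},
    {"jaw": 2,"tx": 0,"ty": 1.1,"tz": -0.05,"ax": 0,"ay": 0,"az": 0},
    {"jaw": 2,"tx": 0,"ty": 1.6,"tz": -0.05,"ax": 0,"ay": 0,"az": 0},
    {"jaw": 2,"tx": 0,"ty": 2.0,"tz": -0.05,"ax": 0,"ay": 0,"az": 0},
    {"jaw": 2,"tx": 0,"ty": 2.4,"tz": -0.05,"ax": 0,"ay": 0,"az": 0},
    {"jaw": 2,"tx": 0,"ty": 2.6,"tz": -0.05,"ax": 0,"ay": 0,"az": 0},
    {"jaw": 2,"tx": 0,"ty": 2.6,"tz": -0.05,"ax": 0,"ay": 0,"az": 0}
  ]
}}

```text
time: 65.28
eef_pos: [0.5723, -0.0843, 0.0499]
ee_rot: [-2.234, -2.195, 0.012]
contact_force: [-23.2, 0.5, 21.9]
grip_width: 0.109
```

```bash
python3 mv.py .573 -.083 .0505 -1
```

```text
t 65.28 p [ 0.5723 -0.0843  0.0499] psi -1.0 F [-23.2   0.5  21.9] grip 0.109 q7 -0.23 q5 0.38
tx 0.13 ty 0.07 tz -0.06  ax -0.012 ay -0.001 az -0.000  rows>=1
```

Home again at 0.5723 with 23 N. I'll relax to zero force, then open, rise straight up and back away.

{"method": "carry_out", "body": {
  "plan": [
    {"jaw": 2,"tx": 0,"ty": -0.4,"tz": -0.1,"ax": 0,"ay": 0,"az": 0},
    {"jaw": 2,"tx": 0,"ty": -0.5,"tz": -0.1,"ax": 0,"ay": 0,"az": 0},
    {"jaw": 2,"tx": 0,"ty": -0.5,"tz": -0.1,"ax": 0,"ay": 0,"az": 0}
  ]
}}

```text
time: 65.65
eef_pos: [0.5724, -0.0843, 0.0499]
ee_rot: [-2.238, -2.199, 0.0]
contact_force: [-7.8, 1.1, 3.4]
grip_width: 0.11
```

{"method": "carry_out", "body": {
  "plan": [
    {"jaw": 35,"tx": 0,"ty": 0,"tz": 0,"ax": 0,"ay": 0,"az": 0},
    {"jaw": 35,"tx": 0,"ty": 0,"tz": 0,"ax": 0,"ay": 0,"az": 0},
    {"jaw": 35,"tx": 0,"ty": 0,"tz": 0,"ax": 0,"ay": 0,"az": 0},
    {"jaw": 35,"tx": 0,"ty": 0,"tz": -4,"ax": 0,"ay": 0,"az": 0},
    {"jaw": 35,"tx": 0,"ty": 0,"tz": -9,"ax": 0,"ay": 0,"az": 0},
    {"jaw": 35,"tx": 0,"ty": 0,"tz": -15,"ax": 0,"ay": 0,"az": 0},
    {"jaw": 35,"tx": 0,"ty": 0,"tz": -15,"ax": 0,"ay": 0,"az": 0}
  ]
}}

```text
time: 66.53
eef_pos: [0.5784, -0.0842, 0.2057]
ee_rot: [2.235, 2.198, 0.015]
contact_force: [0.7, 0.3, -0.1]
grip_width: 0.35
```

```bash
python3 mv.py .43 .26 .2 0
```

```text
t 66.53 p [ 0.5784 -0.0842  0.2057] psi -1.0 F [ 0.7  0.3 -0.1] grip 0.350 q7 -0.13 q5 0.25
tx 34.16 ty -15.43 tz 0.44  ax 0.012 ay -0.002 az -0.017  rows>=6
```

{"method": "carry_out", "body": {
  "plan": [
    {"jaw": 35,"tx": 34,"ty": -15.4,"tz": 0,"ax": 0,"ay": 0,"az": 0},
    {"jaw": 35,"tx": 34,"ty": -15.4,"tz": 0,"ax": 0,"ay": 0,"az": 0},
    {"jaw": 35,"tx": 34,"ty": -15.4,"tz": 0,"ax": 0,"ay": 0,"az": 0},
    {"jaw": 35,"tx": 34,"ty": -15.4,"tz": 0,"ax": 0,"ay": 0,"az": 0},
    {"jaw": 35,"tx": 34,"ty": -15.4,"tz": 0,"ax": 0,"ay": 0,"az": 0},
    {"jaw": 35,"tx": 34,"ty": -15.4,"tz": 0,"ax": 0,"ay": 0,"az": 0},
    {"jaw": 35,"tx": 34,"ty": -15.4,"tz": 0,"ax": 0,"ay": 0,"az": 0}
  ]
}}

```text
time: 67.4
eef_pos: [0.4226, 0.264, 0.201]
ee_rot: [-2.226, -2.211, -0.007]
contact_force: [-0.1, -0.2, 0.3]
grip_width: 0.35
```

```bash
python3 mv.py
python3 - <<'E'
from h import *
from workcell import arm
I={n:arm.camera(n) for n in("top","side")}
cv2.imwrite("pics/top19f.png",I["top"][:,:,::-1])
crop(I["side"],*proj("side",(.65,-.08,.06)),110,85,7,"pics/side19.png")
crop(I["top"],*proj("top",(.65,-.08,.05)),110,85,7,"pics/top19.png")
E
```

```text
t 67.40 p [0.4226 0.264  0.201 ] psi -0.4 F [-0.1 -0.2  0.3] grip 0.350 q7 -0.84 q5 0.24
pics/side19.png origin 252 145 x 7
pics/top19.png origin 299 126 x 7
```

View pics/top19.png

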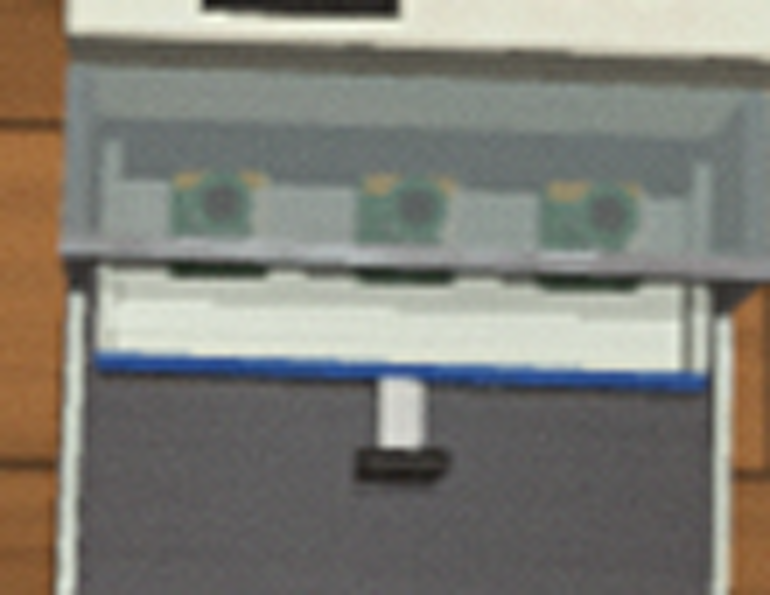

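View pics/top19f.png

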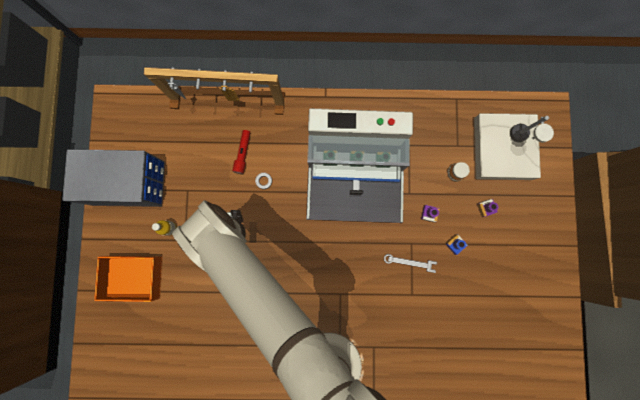

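View pics/side19.png

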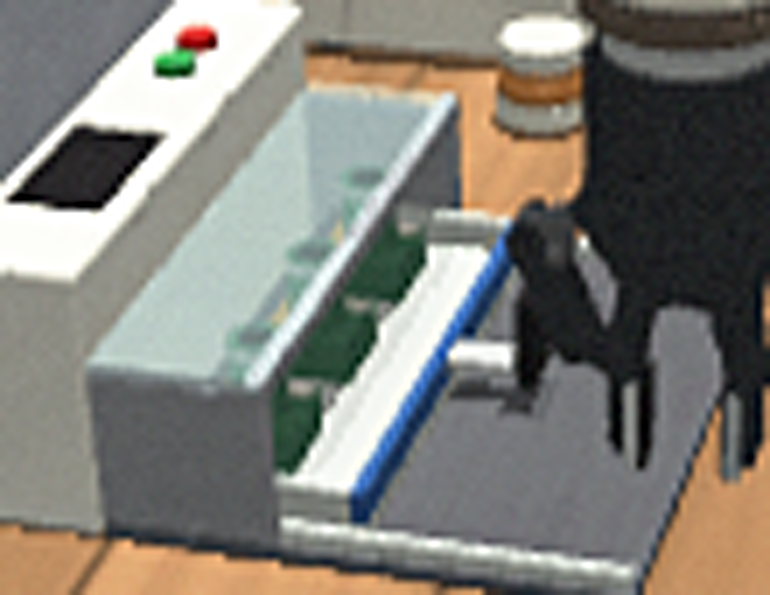

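Through the roof, the brass bands sit at the bar for all three stubs, at crop (220,178), (408,184) and (592,190). The tray front is where it was on the first pass, and the arm is clear. Handing in.

```bash
python3 -c "
from workcell import arm
print(arm.finish_job())"
```

```text
the job is handed in; nothing more can be done
None
```

I ran both scan passes on the three green stubs and handed the job in at about 67 s. The hand-in gave no verdict, so the result rests on my own checks below.

- **First pass:** I stood all three stubs with their white faces against the bar and pushed the tray home. It stopped at tab x 0.572 m, and 22 N moved it no further.
- **Second pass:** I drew the tray out and turned each stub a quarter so that its brass face met the bar. One stub had been knocked to the front wall of the tray, so I picked it up again and set it back. I then pushed the tray home to the same stop, with 23 N.

**Last checks:**
- **Stubs:** just before the final push, the top-camera fits put all three at about −90°, following the bar line. Afterwards the brass bands still showed at the bar through the hood roof.
- **Tray:** its front was at the same pixel as in the first pass.
- **Robot:** the arm was clear of everything, with contact force near zero.
- **Bystanders and look-alikes:** I never touched the wrench, torch, jar, ring or look-alikes, and they looked unmoved. The arm hid the gauge block in the last top picture, so I did not recheck it.

**Disagreements:**
- Some side-camera fits of stubs in the tray were unreliable because the gripper or other things hid them, so I did not use them.
- The top-camera fit of the knocked stub was about 1 cm off. I used its neck position instead.
- The tray slid in about 9 mm while I was placing the first stub, which did no harm.

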